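# Slide the top board onto the scale and tare it

### The arm

A 6-joint arm with a two-finger parallel gripper is mounted at the origin on the work surface. World frame = base frame: x ahead of the robot, y to its left, z up, the work surface at z = 0. Lengths are in m, angles in rad, forces in N, time in s.
With the tool pointing down it reaches from about 0.425 to 0.95 m from the base axis. Payload 3.5 kg.
Tool frame: the origin (TCP) lies at the very end of the fingers, on their centre line; the grasp point (between the pads) lies 19 mm behind it; y points along the fingers, z is the direction in which the jaws open and shut, and the axes are right-handed (so a half turn about y gives the same grasp; the last joint's range is limited). The gripper opens to 85 mm and grips with 20 to 120 N. Pads are 22 mm wide; open, the fingers measure 114 mm over their backs; the gripper's body (76 mm by 85 mm) begins 54 mm behind the grasp point. The pads swing forward as they close: fully open they stand 13 mm farther back than shut.
Start: joints at [0.998, 0.286, 1.577, -0, 1.279, -0.15], TCP at [0.277, 0.616, 0.195] pointing down, gripper open.
Joint ranges: [-2.77, 2.77], [-0.9, 2.22], [0.21, 2.48], [-1.53, 4.67], [0.24, 2.81], [-2.84, 2.84]. Speed limits (rad/s): [2.79, 2.79, 3.14, 3.14, 3.14, 3.14].

### API

Orientations are given as a unit quaternion [x, y, z, w].
In Python, from plant import ctrl, cams gives the robot as it stands.
- The arm moves only by the tool play_rows, never from a script. Its argument "steps" is a list of rows, each an object of numbers: "claw": the finger opening in cm, from 0 to 8.54; "tx", "ty", "tz": the shift along the tool's x, y, z in cm; "ax", "ay", "az": the turn, a rotation vector about the tool's x, y, z in degrees. A call has 1 to 12 rows; each row is the pose to reach, as a shift and turn from the pose commanded when the call began, along the tool's axes at that moment; what a row does not reach only later rows make up. A row lasts 1/12 s, in which the tool goes at most 41.7 mm and 7.16 degrees, less where a joint would pass 70% of its speed; a pose out of reach is approached as far as the arm can. A call with a gripper value outside its range is refused whole. The fingers move at their own pace and stop on an object; "grip_force" is the grip in N (left out, the last holds). Time passes only in rows, so rows that repeat a pose let the fingers close. It gives the time, the measured TCP pose, the force and the opening at its end, in the units of the state.
- ctrl.get_state(): the state, without advancing time (a new reading comes with each control period).
- cams.read_camera(name): name is "side" or "top" or "wrist"; returns (picture, depth): 384x512x3 uint8, blue, green, red; 384x512 float32, m along the optical axis (not along the pixel's ray), 0 where there is no reading.
- cams.camera_model(name): a dict with "intrinsics" (3x3 intrinsics, pixels), "rvec" (rotation vector, rad) and "tvec" (3), from world to camera coordinates, as OpenCV has them; the wrist camera has in their place "tool_from_camera" (4x4, takes a point from camera to tool coordinates, whose origin is the TCP and whose axes are the tool frame's). Camera axes: x right, y down, z forward; pixel columns grow to the right and rows downward; lengths in m; the calibration is good to about 2 mm. A picture is of the moment at which its call begins: read the wrist's pose just before it. camera_model takes no time and is no camera call.
- ctrl.sign_off(): hands the job in, once; it reports no verdict.
The state is a dict: "time": time; "qpos": joint angles; "dq": joint speeds; "joint_efforts": joint torques, N m; "eef_pos": TCP position; "tcp_rot": TCP orientation; "contact_force": force on the tool from outside, world axes, zero at the start; "wrist_torque": the same for the moment, N m; "opening": opening from 0.0 (shut) to 1.0 (fully open).
Only numpy, scipy, OpenCV 4.12 (cv2) and the standard library are available. Lean on these libraries where they do the work, as an engineer would, in place of code of your own. Each camera call takes 0.05 s, during which the arm holds its last target.

### The job

Slide the blue portion board off the top of the stack and across onto the weighing platform of the scale beside it, without lifting or tipping it and without shifting the white boards beneath it. It must lie flat, centred and square on the platform, long side along long side. Then push the scale's green tare button fully down and let it go, leaving everything else on the bench as it was.

Things in the scene. Friction and masses are not known exactly. Their poses are not given: they have to be found in the camera images.
- blue_board: blue plastic board, 120 x 180 x 15 mm, about 0.3 kg (0.2 to 0.45), loose, lying on top of a stack of three equal white boards; too wide to grasp across. Origin at the centre of its underside (65 mm above the stand's foot); x along its 120 mm side, y along its 180 mm side, z up
- board_2: white plastic board, 120 x 180 x 15 mm, 0.3 kg, loose, in the stack; origin at the centre of its underside, x along its 120 mm side, y along its 180 mm side, z up; the second from the top, right under the blue one
- board_3: white plastic board, 120 x 180 x 15 mm, 0.3 kg, loose, in the stack; origin at the centre of its underside, x along its 120 mm side, y along its 180 mm side, z up; the third from the top
- board_4: white plastic board, 120 x 180 x 15 mm, 0.3 kg, loose, in the stack; origin at the centre of its underside, x along its 120 mm side, y along its 180 mm side, z up; the lowest, resting on the stand
- stand: fixed low steel stand under the stack, 110 x 170 mm, 20 mm high with no rim; origin at the centre of its underside, 3 mm above the table on a thin black mat (300 x 540 mm). It stands to the left or the right of the scale; their long (y) sides are parallel within about 10 degrees and their ends face each other, the open gap between the stack and the platform being 10 to 65 mm
- scale_plate (a point): centre of the top face of the scale's fixed flat steel weighing platform, 160 mm (x) by 240 mm (y), no rim; z up, 65 mm above the table, which is 3 mm lower than the underside of the blue board on the stack. The scale is white, with a low console on the robot's side (-x), lower than the platform, 141 mm to 85 mm from the platform's centre
- tare_top (a point): centre of the top face of the round green tare button (radius 14 mm) on the console, pressed straight down; 113 mm to -x and 42 mm to +y of the platform's centre in the scale's axes
- tare (a joint): travel of the tare button in m: 0 up, 0.006 fully down; a spring pushes it back, about 5 N when fully down
- bowl: bystander: loose steel bowl, 180 mm across, 80 mm high, origin at the centre of its underside
- spray: bystander: loose white bottle with a blue cap, 64 mm across, 170 mm high, origin at the centre of its underside
- spatula: bystander: loose spatula 260 mm long lying on the table
Not all that is in view belongs to the job. There is more than one size of the blue_board; the job needs the largest.

How it is judged:
By the outcome, as a careful person would: the job done as asked, in the order asked, and still so for the second after the job is handed in, with the robot touching nothing.
It also fails if it takes over 51 s, if anything falls off the work surface, if the arm or the gripper's body presses on something with over 40 N, if the wrist force passes 120 N, or if a joint passes its speed limit or range.

## Working session

There is one attempt and no reset: what is moved stays moved. The work goes in short steps, Python scripts to look and compute and a tool call to move; the robot and the scene stay as the last step left them, time stands still between calls to the robot, and variables do not carry over. Pictures are saved under pics/ and viewed, and the job is handed in when it is done.

Besides the shell and the picture viewer there is one more tool, called after "Emit:" as name(argument=value, ...) on one line, values as JSON. play_rows: Moves the arm, as the interface text tells. Its arguments: {"type":"object","properties":{"steps":{"type":"array","items":{"type":"object","properties":{"claw":{"type":"number"},"tx":{"type":"number"},"ty":{"type":"number"},"tz":{"type":"number"},"ax":{"type":"number"},"ay":{"type":"number"},"az":{"type":"number"}}}},"grip_force":{"type":"number"}},"required":["steps"]}

```bash
ls; mkdir -p pics
python3 - <<'E'
from plant import ctrl,cams
import cv2,numpy as np
s=ctrl.get_state(); print({k:np.round(v,3) for k,v in s.items()})
for n in ["side","top","wrist"]:
    p,d=cams.read_camera(n); cv2.imwrite(f"pics/{n}0.png",p); np.save(f"pics/{n}0.npy",d)
    print(n,cams.camera_model(n))
E
```

```text
pics
{'time': np.float64(0.0), 'qpos': array([ 0.998,  0.287,  1.578, -0.   ,  1.279, -0.15 ]), 'dq': array([-0.001, -0.   , -0.001,  0.   , -0.002,  0.   ]), 'joint_efforts': array([-0.0000e+00, -4.0599e+01, -2.9262e+01, -0.0000e+00,  6.0000e-03,
        0.0000e+00]), 'eef_pos': array([0.277, 0.615, 0.194]), 'tcp_rot': array([ 0.692, -0.149,  0.148, -0.691]), 'contact_force': array([-0.014, -0.539, -0.404]), 'wrist_torque': array([0.014, 0.014, 0.017]), 'opening': np.float64(0.998)}
side {'intrinsics': array([[378.0578603 ,   0.        , 247.64892599],
       [  0.        , 378.0578603 , 190.60161069],
       [  0.        ,   0.        ,   1.        ]]), 'rvec': array([ 2.19360107, -0.7453517 ,  0.30974124]), 'tvec': array([-0.33066474,  0.24221565,  0.95590562])}
top {'intrinsics': array([[355.92332546,   0.        , 257.6214855 ],
       [  0.        , 355.92332546, 182.87499085],
       [  0.        ,   0.        ,   1.        ]]), 'rvec': array([ 2.06575809, -2.14643128,  0.23516885]), 'tvec': array([0.04788902, 0.46126599, 0.9752059 ])}
wrist {'intrinsics': array([[304.10942606,   0.        , 256.30073495],
       [  0.        , 304.10942606, 195.821887  ],
       [  0.        ,   0.        ,   1.        ]]), 'tool_from_camera': array([[-4.79004089e-04,  9.59954781e-01,  2.80154579e-01,
        -7.13649276e-02],
       [-2.52032249e-04, -2.80154718e-01,  9.59954827e-01,
        -1.79920439e-01],
       [ 9.99999854e-01,  3.89214299e-04,  3.76134819e-04,
        -1.68105548e-04],
       [ 0.00000000e+00,  0.00000000e+00,  0.00000000e+00,
         1.00000000e+00]])}
```

View pics/top0.png

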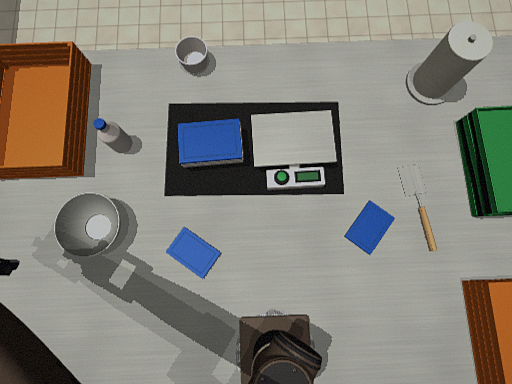

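View pics/side0.png

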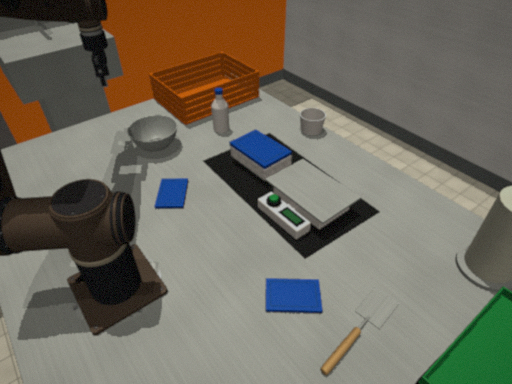

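The top view has three blue boards: one on the stack (210,142), and two lying on the table at (194,252) and (369,227). The one on the stack fits, since it sits on the white boards beside the scale plate (293,138). The tare button is at (282,177). I'll confirm this in a crop and measure.

```bash
cat > h.py <<'E'
from plant import ctrl,cams
import cv2,numpy as np
from scipy.spatial.transform import Rotation as R
def ray(name,px,z,pose=None):
    m=cams.camera_model(name);K=m["intrinsics"]
    px=np.atleast_2d(np.array(px,float))
    d=np.c_[(px[:,0]-K[0,2])/K[0,0],(px[:,1]-K[1,2])/K[1,1],np.ones(len(px))]
    if name=="wrist":
        T=m["tool_from_camera"]; Rt=R.from_quat(pose[1]).as_matrix()
        Rw=Rt@T[:3,:3]; o=pose[0]+Rt@T[:3,3]
    else:
        Rc=cv2.Rodrigues(m["rvec"])[0]; Rw=Rc.T; o=-Rc.T@m["tvec"]
    w=d@Rw.T
    return o+w*((z-o[2])/w[:,2])[:,None]
def blue(p):
    h=cv2.cvtColor(p,cv2.COLOR_BGR2HSV); return cv2.inRange(h,(105,120,60),(130,255,255))
def shot(name,tag):
    s=ctrl.get_state(); p,d=cams.read_camera(name); cv2.imwrite(f"pics/{tag}.png",p); np.save(f"pics/{tag}.npy",d)
    return p,d,(np.array(s["eef_pos"]),np.array(s["tcp_rot"])),s
def rect(pts):
    (c,(a,b),t)=cv2.minAreaRect((pts[:,:2]*1000).astype(np.float32)); 
    if a>b: t-=90   # direction of short side
    t=(t+45)%180-45
    return np.round(c,1),round(min(a,b),1),round(max(a,b),1),round(t,2)
E
python3 - <<'E'
from h import *
p=cv2.imread("pics/top0.png")
c=cv2.resize(p[85:290,150:420],None,fx=2.9,fy=2.9,interpolation=cv2.INTER_CUBIC); cv2.imwrite("pics/crop0.png",c)
cs,_=cv2.findContours(blue(p),0,1)
for k in cs:
    if cv2.contourArea(k)<100: continue
    x=k[:,0,:].mean(0)
    z=0.083 if x[1]<180 else 0.012
    print(x,cv2.contourArea(k),rect(ray("top",k[:,0,:],z)))
h=cv2.cvtColor(p,cv2.COLOR_BGR2HSV)
g=cv2.inRange(h,(45,120,60),(80,255,255)); g[:, 292:]=0; g[:165]=0;g[190:]=0
cs,_=cv2.findContours(g,0,1)
for k in cs: print("green",cv2.minEnclosingCircle(k), ray("top",[cv2.minEnclosingCircle(k)[0]],0.05))
for x in [(230,140),(293,138),(282,177),(308,177),(180,140),(300,186)]: print(x,p[x[1],x[0]])
E
```

```text
[193.09090909 252.2892562 ] 1371.5 (array([275.7, 223.4]), 87.5, 132.7, -36.54)
[369.39166667 227.01666667] 1324.0 (array([ 328.2, -290.6]), 88.3, 132.6, 50.57)
[208.9950495  140.73762376] 2435.0 (array([586. , 164.5]), 122.4, 180.2, 2.97)
green ((281.3571472167969, 176.0), 4.794332981109619) [[ 0.48071898 -0.03932387  0.05      ]]
(230, 140) [165  85  42]
(293, 138) [164 176 174]
(282, 177) [ 80 146  61]
(308, 177) [ 67 105  60]
(180, 140) [165  85  44]
(300, 186) [116 121 128]
```

View pics/crop0.png

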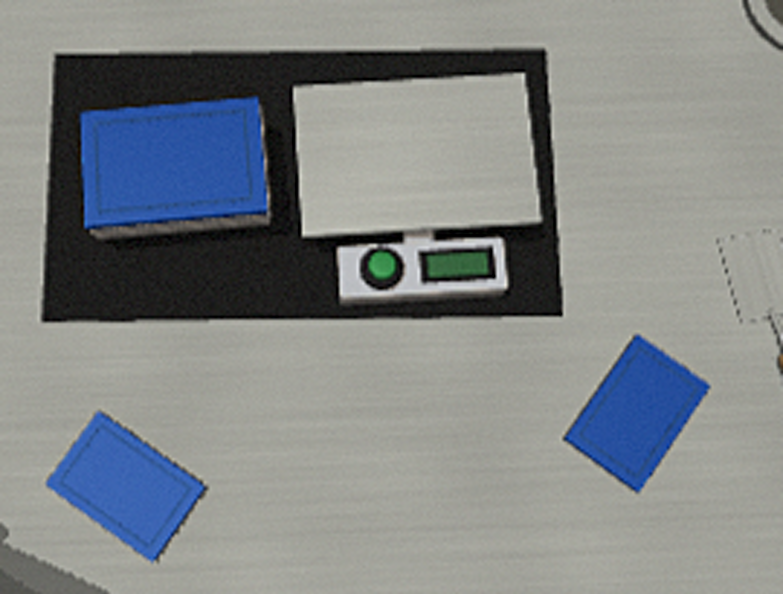

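View pics/wrist0.png

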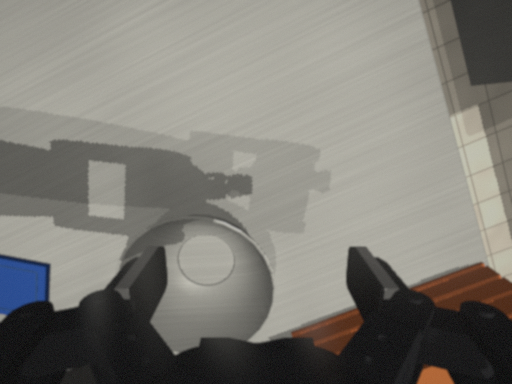

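The stack's blue board measures 122×180 mm and the other two about 88×133 mm, so the stack's board is the target. Next I'll measure the plate.

Run:
```python
from h import *
s=ctrl.get_state(); print(R.from_quat(s["tcp_rot"]).as_matrix().round(3))
p=cv2.imread("pics/top0.png"); g=cv2.cvtColor(p,cv2.COLOR_BGR2GRAY)
b=((g>110)&(blue(p)==0)).astype(np.uint8); b[:,:246]=0;b[:,339:]=0;b[:106]=0;b[192:]=0
b=cv2.morphologyEx(b,cv2.MORPH_OPEN,np.ones((7,7)))
cs,_=cv2.findContours(b,0,1)
for k in cs: print(cv2.contourArea(k),cv2.boundingRect(k)); 
k=max(cs,key=cv2.contourArea); print(rect(ray("top",k[:,0,:],0.065)))
```

```text
[[ 0.912 -0.001  0.41 ]
 [-0.41  -0.002  0.912]
 [-0.    -1.    -0.002]]
109.5 (267, 170, 8, 18)
4095.0 (251, 111, 85, 55)
(array([591.6, -77.6]), 160.7, 238.3, 1.3)
```

Emit:
play_rows(steps=[{"tx":3,"ty":-2,"tz":-1,"ay":5},{"tx":6,"ty":-4,"tz":-2,"ay":10},{"tx":10,"ty":-6,"tz":-4,"ay":16},{"tx":14,"ty":-8,"tz":-5,"ay":22},{"tx":18,"ty":-10,"tz":-7,"ay":28},{"tx":22,"ty":-11,"tz":-8.5,"ay":34},{"tx":26,"ty":-12.5,"tz":-10,"ay":40},{"tx":30,"ty":-12.5,"tz":-11.5,"ay":46},{"tx":34,"ty":-12.5,"tz":-13,"ay":52},{"tx":38,"ty":-12.5,"tz":-14.5,"ay":58},{"tx":41.3,"ty":-12.5,"tz":-16,"ay":63.6},{"tx":41.3,"ty":-12.5,"tz":-16,"ay":63.6}])

```text
invalid input at $.steps[0]: expected keys claw, tx, ty, tz, ax, ay, az
```

Emit:
play_rows(steps=[{"tx":0},{"tx":0},{"tx":0}])

```text
invalid input at $.steps[0]: expected keys claw, tx, ty, tz, ax, ay, az
```

Run:
```python
from h import *
p,d,ps,s=shot("wrist","w1"); print(s["time"],ps,R.from_quat(ps[1]).as_matrix().round(3),s["dq"])
```

```text
0.15 (array([0.27662443, 0.61507629, 0.19381074]), array([ 0.69199033, -0.14861396,  0.14813006, -0.69073929])) [[ 0.912 -0.001  0.41 ]
 [-0.41  -0.002  0.912]
 [-0.    -1.    -0.002]] [-0.00064283 -0.00116897 -0.00461684  0.00039755 -0.00080369 -0.00102291]
```

View pics/w1.png

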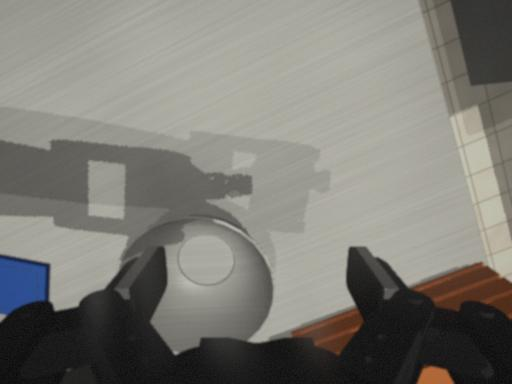

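Emit:
play_rows(steps=[{"claw":8.5,"tx":3,"ty":-2,"tz":-1,"ax":0,"ay":5,"az":0},{"claw":8.5,"tx":6,"ty":-4,"tz":-2,"ax":0,"ay":10,"az":0},{"claw":8.5,"tx":10,"ty":-6,"tz":-4,"ax":0,"ay":16,"az":0},{"claw":8.5,"tx":14,"ty":-8,"tz":-5,"ax":0,"ay":22,"az":0},{"claw":8.5,"tx":18,"ty":-10,"tz":-7,"ax":0,"ay":28,"az":0},{"claw":8.5,"tx":22,"ty":-11,"tz":-8.5,"ax":0,"ay":34,"az":0},{"claw":8.5,"tx":26,"ty":-12.5,"tz":-10,"ax":0,"ay":40,"az":0},{"claw":8.5,"tx":30,"ty":-12.5,"tz":-11.5,"ax":0,"ay":46,"az":0},{"claw":8.5,"tx":34,"ty":-12.5,"tz":-13,"ax":0,"ay":52,"az":0},{"claw":8.5,"tx":38,"ty":-12.5,"tz":-14.5,"ax":0,"ay":58,"az":0},{"claw":8.5,"tx":41.3,"ty":-12.5,"tz":-16,"ax":0,"ay":63.6,"az":0},{"claw":8.5,"tx":41.3,"ty":-12.5,"tz":-16,"ax":0,"ay":63.6,"az":0}])

```text
time: 1.2
eef_pos: [0.5906, 0.2962, 0.3194]
tcp_rot: [0.508, -0.492, 0.493, -0.507]
contact_force: [0.6, -0.6, -0.8]
opening: 0.997
```

Emit:
play_rows(steps=[{"claw":8.5,"tx":0,"ty":0,"tz":0,"ax":0,"ay":0,"az":0},{"claw":8.5,"tx":0,"ty":0,"tz":0,"ax":0,"ay":0,"az":0},{"claw":8.5,"tx":0,"ty":0,"tz":0,"ax":0,"ay":0,"az":0}])

```text
time: 1.45
eef_pos: [0.5874, 0.3007, 0.3196]
tcp_rot: [0.51, -0.491, 0.49, -0.509]
contact_force: [0.6, -0.9, 0.0]
opening: 0.998
```

Run:
```python
from h import *
p,d,ps,s=shot("wrist","w1"); print(s["time"],ps,R.from_quat(ps[1]).as_matrix().round(3),s["dq"].round(3))
```

```text
1.45 (array([0.58735608, 0.30069104, 0.31963756]), array([ 0.50965278, -0.49062673,  0.48999596, -0.50935588])) [[ 0.038 -0.001  0.999]
 [-0.999  0.     0.038]
 [-0.    -1.    -0.001]] [ 0.023 -0.009  0.002 -0.002  0.    -0.   ]
```

View pics/w1.png

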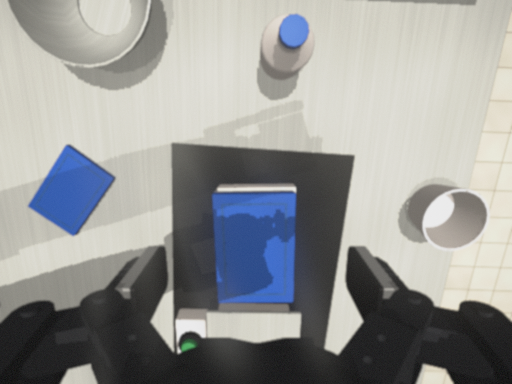

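The wrist view shows the blue board whole at columns 214–296, rows 190–303. The plate's near end is at row ~313 and the spray bottle at (290,40). Now I'll measure the board here, then look at the plate from nearer.

Run:
```python
from h import *
p=cv2.imread("pics/w1.png")
ps=(np.array([0.58735608, 0.30069104, 0.31963756]), np.array([ 0.50965278, -0.49062673,  0.48999596, -0.50935588]))
m=blue(p); m[:170]=0; m[:,:200]=0; m[:,310:]=0
k=max(cv2.findContours(m,0,1)[0],key=cv2.contourArea)
q=ray("wrist",k[:,0,:],0.083,ps); print(rect(q), q.min(0),q.max(0))
# line-fit sides
print(cv2.boundingRect(k))
print("spray cap",ray("wrist",[(293,30)],0.17,ps))
g=cv2.cvtColor(p,cv2.COLOR_BGR2GRAY)
for c in (230,250,270,285): print(c,g[180:195,c],g[300:320,c])
for r in (318,325): print(g[r,195:310:3])
```

```text
(array([589.8, 165. ]), 121.2, 181.4, 2.73) [0.52576903 0.07389472 0.083     ] [0.65387791 0.25804744 0.083     ]
(212, 192, 85, 111)
spray cap [[0.61721046 0.44527174 0.17      ]]
230 [ 57  58  57  77 104 132 152 183 219 228 213 159 104  77  85] [109 106 106 115 121 121 122 121 120 121 116 118 140 177 202 206 207 207
 207 206]
250 [ 58  55  63  84 120 142 165 203 227 229 201 144  92  73  83] [108 103  97 104 115 119 122 121 120 117 111 116 143 182 204 211 211 212
 211 212]
270 [ 64  62  67  92 120 140 166 208 226 224 191 129  86  84  95] [105 102  88  89 107 115 117 120 118 118 112 115 138 178 208 215 216 216
 216 215]
285 [ 62  59  72  96 126 142 168 214 227 218 175 116  81  90 105] [110  98  84  80 102 117 118 118 121 122 117 112 131 170 201 212 214 215
 216 215]
[157 159 155 151 194 210 207 207 205 207 209 206 207 207 208 209 213 212
 212 213 213 213 214 215 214 216 214 212 214 212 216 214 212 214 213 177
  70  73  71]
[234 234 232 227 190 211 208 209 206 208 208 208 206 208 208 211 212 210
 213 213 214 212 214 215 217 215 214 212 214 213 216 214 214 213 214 154
  65  69  71]
```

Emit:
play_rows(steps=[{"claw":8.5,"tx":3,"ty":0,"tz":0,"ax":0,"ay":0,"az":0},{"claw":8.5,"tx":7,"ty":0,"tz":0,"ax":0,"ay":0,"az":0},{"claw":8.5,"tx":11,"ty":0,"tz":0,"ax":0,"ay":0,"az":0},{"claw":8.5,"tx":15,"ty":0,"tz":0,"ax":0,"ay":0,"az":0},{"claw":8.5,"tx":19,"ty":0,"tz":0,"ax":0,"ay":0,"az":0},{"claw":8.5,"tx":22,"ty":0,"tz":0,"ax":0,"ay":0,"az":0},{"claw":8.5,"tx":24,"ty":0,"tz":0,"ax":0,"ay":0,"az":0},{"claw":8.5,"tx":24,"ty":0,"tz":0,"ax":0,"ay":0,"az":0},{"claw":8.5,"tx":24,"ty":0,"tz":0,"ax":0,"ay":0,"az":0},{"claw":8.5,"tx":24,"ty":0,"tz":0,"ax":0,"ay":0,"az":0},{"claw":8.5,"tx":24,"ty":0,"tz":0,"ax":0,"ay":0,"az":0}])

```text
time: 2.42
eef_pos: [0.5968, 0.0623, 0.3201]
tcp_rot: [-0.51, 0.49, -0.49, 0.51]
contact_force: [0.1, 0.2, -0.1]
opening: 0.994
```

Run:
```python
from h import *
p,d,ps,s=shot("wrist","w2"); print(s["time"],ps,s["dq"].round(3)); np.savez("pics/w2p.npz",a=ps[0],b=ps[1])
```

```text
2.4167 (array([0.59678489, 0.06228438, 0.32008175]), array([-0.50985938,  0.48982982, -0.48971309,  0.51018746])) [-0.     0.003 -0.003 -0.004 -0.001 -0.003]
```

View pics/w2.png

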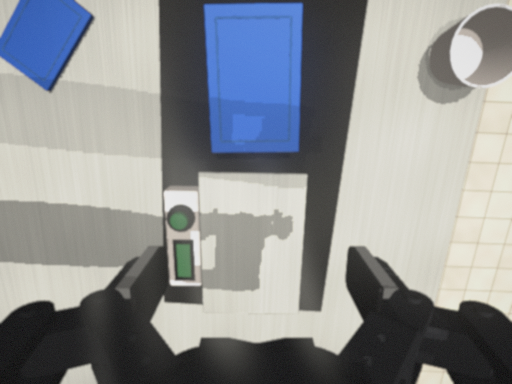

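Both board and plate are in view. The plate is at columns 199–307, rows 173–313, the board at columns 206–302, rows 3–153, and the button at (180,217). I'll fit lines to their edges.

```bash
cat >> h.py <<'E'
def edgepts(g,fixed,lo,hi,axis,sign,minstep=15):
    """scan along axis (0: along rows for fixed col; 1: along cols for fixed row); largest gradient of sign"""
    out=[]
    for f in fixed:
        v=(g[lo:hi,f] if axis==0 else g[f,lo:hi]).astype(float)
        v=cv2.GaussianBlur(v.reshape(-1,1),(1,5),1).ravel()
        d=np.diff(v)*sign; i=int(d[1:-1].argmax())+1
        if d[i]<minstep: continue
        a,b,c=d[i-1],d[i],d[i+1]; o=0.5*(a-c)/(a-2*b+c) if (a-2*b+c) else 0
        x=lo+i+0.5+o; out.append((f,x) if axis==0 else (x,f))
    return np.array(out,float)
def fit(P):
    vx,vy,x,y=cv2.fitLine((P[:,:2]*1000).astype(np.float32),cv2.DIST_HUBER,0,0.01,0.01).ravel()
    return np.array([x,y]),np.array([vx,vy])
def inter(l,m):
    t=np.linalg.solve(np.c_[l[1],-m[1]],m[0]-l[0]); return l[0]+t[0]*l[1]
def quad(L,Rr,T,B):
    c=[inter(L,T),inter(Rr,T),inter(Rr,B),inter(L,B)]
    an=lambda l,ref: (np.degrees(np.arctan2(l[1][1],l[1][0]))-ref+90)%180-90
    return np.mean(c,0).round(2),[round(float(x),2) for x in (an(L,90),an(Rr,90),an(T,0),an(B,0))],[np.round(np.linalg.norm(c[i]-c[(i+1)%4]),1) for i in range(4)],np.round(c,1).tolist()
E
python3 - <<'E'
from h import *
z=np.load("pics/w2p.npz"); ps=(z["a"],z["b"])
p=cv2.imread("pics/w2.png"); g=cv2.cvtColor(p,cv2.COLOR_BGR2GRAY)
W=lambda e,z: fit(ray("wrist",e,z,ps))
L=edgepts(g,range(178,306,2),192,208,1,1,8); Rr=edgepts(g,range(180,305,2),296,316,1,-1)
T=edgepts(g,range(206,300,3),160,182,0,1); B=edgepts(g,range(206,298,3),305,322,0,1,3)
print(len(L),len(Rr),len(T),len(B)); print(B[::6]); print(g[304:322,[215,250,290]].T)
print("plate",quad(W(L,.065),W(Rr,.065),W(T,.065),W(B,.065)))
r=p[:,:,0].astype(int)-p[:,:,2]; r=np.clip(r,0,255).astype(np.uint8)
L=edgepts(r,range(12,145,3),195,220,1,1); Rr=edgepts(r,range(12,145,3),290,312,1,-1)
T=edgepts(r,range(215,296,3),0,14,0,1); B=edgepts(r,range(218,294,3),142,164,0,-1)
print(len(L),len(Rr),len(T),len(B))
print("board",quad(W(L,.083),W(Rr,.083),W(T,.083),W(B,.083)))
h=cv2.cvtColor(p,cv2.COLOR_BGR2HSV); gm=cv2.inRange(h,(40,60,30),(85,255,255)); gm[:,:150]=0;gm[:,198:]=0;gm[:195]=0;gm[236:]=0
M=cv2.moments(gm,True); c=(M["m10"]/M["m00"],M["m01"]/M["m00"]); print("btn",c,M["m00"])
dd=np.load("pics/w2.npy"); print("depths",dd[217,180],dd[217,192],dd[240,250],dd[80,250])
m=cams.camera_model("wrist");K=m["intrinsics"];T4=m["tool_from_camera"];Rt=R.from_quat(ps[1]).as_matrix()
for u,v in [(180,217),(183,216),(250,240),(250,80),(192,190)]:
    x=dd[v,u]*np.array([(u-K[0,2])/K[0,0],(v-K[1,2])/K[1,1],1]); print((u,v),(ps[0]+Rt@(T4[:3,:3]@x+T4[:3,3])).round(4))
E
```

```text
57 63 32 3
[[206.         313.39570227]]
[[212 212 211 211 213 210 210 208 206 210 213 212 212 212 212 212 210 212]
 [216 216 214 216 216 216 216 216 211 204 207 212 213 212 213 213 213 214]
 [216 216 216 217 217 218 216 217 214 212 211 214 214 214 214 214 214 215]]
plate (array([590.96, -79.61], dtype=float32), [-2.84, 1.21, 1.33, 0.82], [np.float32(158.8), np.float32(243.7), np.float32(176.0), np.float32(242.8)], [[513.2999877929688, 40.099998474121094], [672.0999755859375, 43.79999923706055], [677.2000122070312, -199.89999389648438], [501.29998779296875, -202.39999389648438]])
45 45 27 26
board (array([589.39, 164.29], dtype=float32), [3.07, 3.0, 3.08, 2.95], [np.float32(120.2), np.float32(180.1), np.float32(120.0), np.float32(179.8)], [[524.5999755859375, 250.89999389648438], [644.5999755859375, 257.29998779296875], [654.0, 77.5], [534.2000122070312, 71.4000015258789]])
btn (177.54010695187165, 221.1283422459893) 187.0
depths 0.4622846 0.4740836 0.47206864 0.3893413
(180, 217) [ 0.4845 -0.0315  0.0651]
(183, 216) [ 0.4889 -0.03    0.0643]
(250, 240) [ 0.5921 -0.0648  0.0659]
(250, 80) [0.5844 0.1665 0.0848]
(192, 190) [0.4979 0.0044 0.0383]
```

Run:
```python
from h import *
z=np.load("pics/w2p.npz"); ps=(z["a"],z["b"]); dd=np.load("pics/w2.npy")
m=cams.camera_model("wrist");K=m["intrinsics"];T=m["tool_from_camera"]
v,u=np.nonzero((dd>0.02)&(dd<0.25)); D=dd[v,u]
X=np.c_[(u-K[0,2])/K[0,0]*D,(v-K[1,2])/K[1,1]*D,D]@T[:3,:3].T+T[:3,3]
print(len(X),(X.min(0)*1000).round(1),(X.max(0)*1000).round(1))
for s in (1,-1):
    Y=X[(X[:,2]*s>0)]*1000
    for lo in range(-60,20,5):
        q=Y[(Y[:,1]>=lo)&(Y[:,1]<lo+5)]
        if len(q)>3: print(s,lo,len(q),"x",q[:,0].min().round(1),q[:,0].max().round(1),"z",q[:,2].min().round(1),q[:,2].max().round(1))
p=cv2.imread("pics/w2.png"); cv2.imwrite("pics/tip.png",cv2.resize(p[230:350,110:410],None,fx=2.6,fy=2.6))
for q in [(180,217),(178,216)]: print(ray("wrist",[q],.061,ps))
```

```text
37688 [ -21.1 -134.3  -75. ] [ 13.3 -49.1  74.9]
1 -60 267 x -11.7 11.4 z 41.8 55.3
1 -55 135 x -11.2 10.5 z 42.0 48.7
-1 -60 253 x -11.6 11.1 z -55.4 -42.2
-1 -55 140 x -11.1 11.6 z -48.3 -42.2
-1 -50 4 x -5.2 2.7 z -43.2 -42.7
[[ 0.48344056 -0.03302552  0.061     ]]
[[ 0.48042493 -0.03151771  0.061     ]]
```

View pics/tip.png

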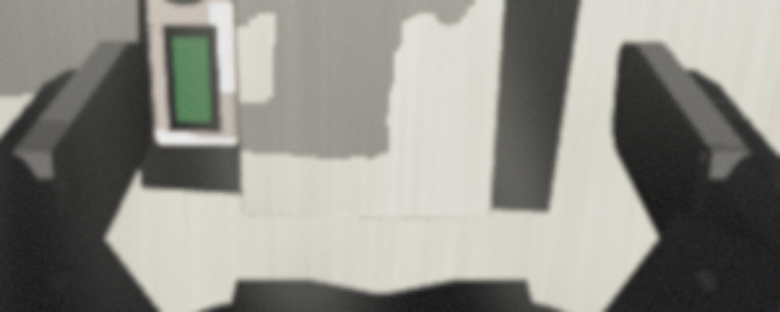

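Wrist depth puts the visible finger ends about 50 mm behind the TCP, but I expected 13 mm. I'll check this against the side camera.

```bash
cat >> h.py <<'E'
def cloud(name,d,pose=None):
    m=cams.camera_model(name);K=m["intrinsics"]
    v,u=np.nonzero(d>0.02); D=d[v,u]
    X=np.c_[(u-K[0,2])/K[0,0]*D,(v-K[1,2])/K[1,1]*D,D]
    if name=="wrist":
        T=m["tool_from_camera"]; return R.from_quat(pose[1]).apply(X@T[:3,:3].T+T[:3,3])+pose[0],u,v
    Rc=cv2.Rodrigues(m["rvec"])[0]
    return (X-m["tvec"])@Rc,u,v
E
python3 - <<'E'
from h import *
p,d,ps,s=shot("side","s2"); print(ps[0])
X,u,v=cloud("side",d)
Rt=R.from_quat(ps[1]); Y=Rt.inv().apply(X-ps[0])*1000
k=(np.abs(Y[:,0])<40)&(np.abs(Y[:,2])<80)&(Y[:,1]<80)&(Y[:,1]>-200)
Y=Y[k];print(len(Y))
for lo in range(-120,60,5):
    q=Y[(Y[:,1]>=lo)&(Y[:,1]<lo+5)]
    if len(q)>0: print(lo,len(q),"x",q[:,0].min().round(1),q[:,0].max().round(1),"z",q[:,2].min().round(1),q[:,2].max().round(1))
U,V=u[k],v[k];print(U.min(),U.max(),V.min(),V.max())
cv2.imwrite("pics/s2c.png",cv2.resize(p[40:240,140:400],None,fx=2.9,fy=2.9))
E
```

```text
[0.59681062 0.06219556 0.31998298]
1749
-120 87 x -14.3 18.2 z -71.8 71.5
-115 81 x -13.8 18.7 z -73.0 72.8
-110 72 x -12.4 16.3 z -74.3 74.2
-105 70 x -11.9 14.5 z -75.6 70.4
-100 44 x -13.3 13.8 z -74.3 73.2
-95 26 x -11.7 14.5 z -57.8 62.7
-90 29 x -12.2 11.6 z -58.2 55.8
-85 30 x -10.4 11.3 z -56.8 57.4
-80 28 x -10.1 12.5 z -56.2 49.0
-75 31 x -8.4 12.1 z -55.8 51.7
-70 29 x -10.4 12.2 z -57.0 55.7
-65 29 x -11.2 11.4 z -57.6 55.2
-60 24 x -9.9 10.9 z -55.7 49.6
-55 16 x -7.5 11.9 z -49.8 43.9
-50 1 x -8.6 -8.6 z -47.8 -47.8
262 309 16 79
```

View pics/s2c.png

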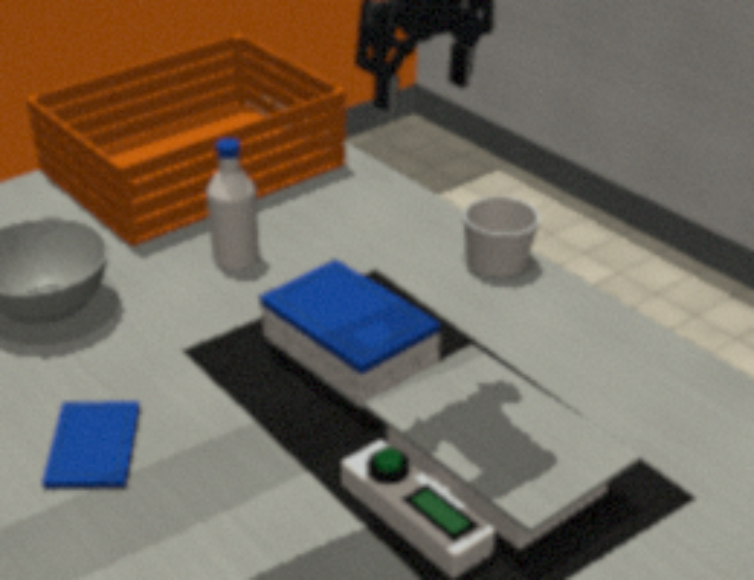

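Both cameras agree: with the fingers open, the real tips end about 50 mm behind the reported TCP. I'll use that measured offset. Next I'll set the opening to 7 cm, go behind the stack, and measure the tips again.

Emit:
play_rows(steps=[{"claw":7,"tx":-3,"ty":0,"tz":0,"ax":0,"ay":0,"az":0},{"claw":7,"tx":-7,"ty":0,"tz":0,"ax":0,"ay":0,"az":0},{"claw":7,"tx":-11,"ty":0,"tz":0,"ax":0,"ay":0,"az":0},{"claw":7,"tx":-15,"ty":2,"tz":0,"ax":0,"ay":0,"az":0},{"claw":7,"tx":-18,"ty":4,"tz":-0.2,"ax":0,"ay":-0.3,"az":0},{"claw":7,"tx":-21,"ty":6.5,"tz":-0.36,"ax":0,"ay":-0.7,"az":0},{"claw":7,"tx":-22.8,"ty":9.5,"tz":-0.36,"ax":0,"ay":-0.7,"az":0},{"claw":7,"tx":-22.8,"ty":13,"tz":-0.36,"ax":0,"ay":-0.7,"az":0},{"claw":7,"tx":-22.8,"ty":16,"tz":-0.36,"ax":0,"ay":-0.7,"az":0},{"claw":7,"tx":-22.8,"ty":17,"tz":-0.36,"ax":0,"ay":-0.7,"az":0},{"claw":7,"tx":-22.8,"ty":17,"tz":-0.36,"ax":0,"ay":-0.7,"az":0},{"claw":7,"tx":-22.8,"ty":17,"tz":-0.36,"ax":0,"ay":-0.7,"az":0}])

```text
time: 3.52
eef_pos: [0.585, 0.2885, 0.1506]
tcp_rot: [-0.512, 0.487, -0.487, 0.513]
contact_force: [0.4, 0.8, 1.5]
opening: 0.817
```

```bash
cat >> h.py <<'E'
def tips(tag):
    out=[]
    p,d,ps,s=shot("wrist",tag+"w")
    Y=R.from_quat(ps[1]).inv().apply(cloud("wrist",d,ps)[0]-ps[0])*1000
    p2,d2,ps2,_=shot("side",tag+"s")
    Z=R.from_quat(ps2[1]).inv().apply(cloud("side",d2)[0]-ps2[0])*1000
    print("t",s["time"],"tcp",ps[0].round(4),"yaw",np.degrees(np.arctan2(*R.from_quat(ps[1]).as_matrix()[[1,0],2])).round(2),"open",round(float(s["opening"]),3),"F",s["contact_force"].round(1))
    for n,Q in (("wrist",Y),("side",Z)):
        Q=Q[(np.abs(Q[:,0])<20)&(np.abs(Q[:,2])<75)&(Q[:,1]>-75)&(Q[:,1]<-18)]
        for lo in range(-75,-15,3):
            q=Q[(Q[:,1]>=lo)&(Q[:,1]<lo+3)]
            if len(q)>2: print(n,lo,len(q),"x",q[:,0].min().round(1),q[:,0].max().round(1),"z",q[:,2].min().round(1),q[:,2].max().round(1),"|z|min",np.abs(q[:,2]).min().round(1))
    return p,p2,ps,s
E
python3 - <<'E'
from h import *
tips("a3")
E
```

```text
t 3.5167 tcp [0.585  0.2885 0.1506] yaw 2.9 open 0.817 F [0.4 0.8 1.5]
wrist -75 440 x -11.8 10.5 z -48.9 48.7 |z|min 34.5
wrist -72 431 x -12.0 11.3 z -48.8 48.4 |z|min 34.4
wrist -69 387 x -11.8 11.1 z -48.7 48.4 |z|min 34.4
wrist -66 364 x -12.0 11.6 z -49.1 48.8 |z|min 34.5
wrist -63 353 x -11.7 11.1 z -48.8 48.6 |z|min 34.3
wrist -60 323 x -11.8 11.6 z -49.1 48.6 |z|min 34.4
wrist -57 295 x -11.7 10.8 z -48.9 48.8 |z|min 34.5
wrist -54 250 x -11.8 10.7 z -47.3 46.8 |z|min 34.5
wrist -51 195 x -11.7 11.6 z -47.2 41.4 |z|min 34.5
wrist -48 107 x -10.0 11.0 z -35.6 35.2 |z|min 34.6
wrist -45 8 x -0.7 7.8 z -35.4 35.1 |z|min 35.0
side -75 12 x -4.4 12.0 z -50.3 48.5 |z|min 33.4
side -72 9 x -7.0 12.7 z -50.4 35.9 |z|min 33.7
side -69 10 x -8.3 10.2 z -48.9 47.0 |z|min 34.1
side -66 10 x -7.0 12.3 z -46.6 38.6 |z|min 34.3
side -63 11 x -5.4 10.6 z -50.5 46.2 |z|min 33.3
side -60 9 x 0.0 12.2 z -50.3 38.4 |z|min 34.0
side -57 9 x -7.0 17.4 z -49.0 46.8 |z|min 31.6
side -54 11 x -9.4 12.4 z -46.6 47.0 |z|min 34.2
side -51 6 x -8.2 10.0 z -42.6 35.9 |z|min 33.1
side -48 5 x -5.4 6.4 z -43.3 40.4 |z|min 34.3
```

View pics/a3w.png

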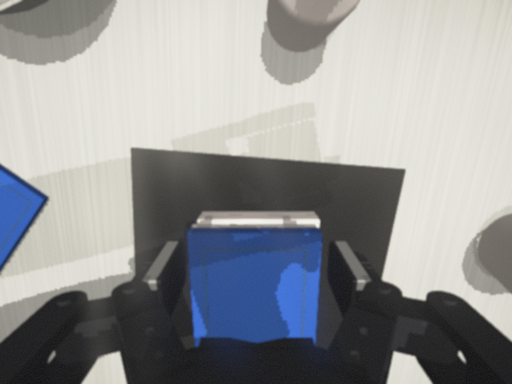

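View pics/a3s.png

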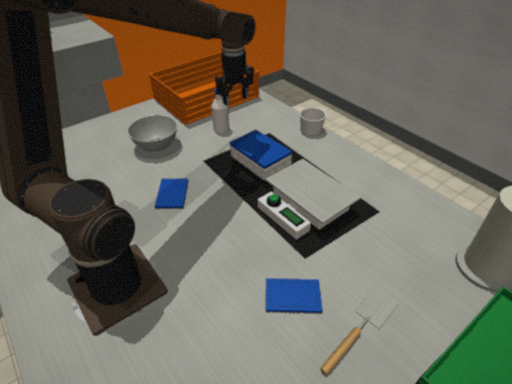

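Emit:
play_rows(steps=[{"claw":7,"tx":0,"ty":2,"tz":0,"ax":0,"ay":-0.1,"az":0},{"claw":7,"tx":0,"ty":5,"tz":0,"ax":0,"ay":-0.1,"az":0},{"claw":7,"tx":0,"ty":8,"tz":0,"ax":0,"ay":-0.1,"az":0},{"claw":7,"tx":0,"ty":10,"tz":0,"ax":0,"ay":-0.1,"az":0},{"claw":7,"tx":0,"ty":11.5,"tz":0,"ax":0,"ay":-0.1,"az":0},{"claw":7,"tx":0,"ty":12.3,"tz":0,"ax":0,"ay":-0.1,"az":0},{"claw":7,"tx":0,"ty":12.3,"tz":0,"ax":0,"ay":-0.1,"az":0},{"claw":7,"tx":0,"ty":12.3,"tz":0,"ax":0,"ay":-0.1,"az":0},{"claw":7,"tx":0,"ty":12.3,"tz":0,"ax":0,"ay":-0.1,"az":0}])

```text
time: 4.37
eef_pos: [0.5865, 0.2886, 0.0293]
tcp_rot: [-0.512, 0.486, -0.488, 0.514]
contact_force: [-0.5, 0.4, -0.2]
opening: 0.818
```

Run:
```python
from h import *
p,p2,ps,s=tips("a4")
cv2.imwrite("pics/a4c.png",cv2.resize(p2[70:200,180:340],None,fx=4,fy=4,interpolation=cv2.INTER_CUBIC))
```

```text
t 4.3667 tcp [0.5865 0.2886 0.0293] yaw 2.97 open 0.818 F [-0.5  0.4 -0.2]
wrist -75 450 x -12.0 11.7 z -48.7 48.8 |z|min 34.6
wrist -72 419 x -11.7 10.7 z -48.6 48.5 |z|min 34.4
wrist -69 377 x -11.9 11.3 z -48.6 48.2 |z|min 34.5
wrist -66 384 x -12.0 11.0 z -48.7 48.4 |z|min 34.5
wrist -63 340 x -11.8 11.1 z -49.0 48.5 |z|min 34.5
wrist -60 321 x -11.9 11.5 z -48.5 48.3 |z|min 34.4
wrist -57 299 x -11.7 10.3 z -49.0 48.1 |z|min 34.5
wrist -54 248 x -11.8 11.1 z -48.4 47.3 |z|min 34.5
wrist -51 196 x -11.5 10.9 z -41.6 41.5 |z|min 34.6
wrist -48 108 x -10.1 10.5 z -35.4 35.3 |z|min 34.6
wrist -45 5 x -6.8 7.3 z -35.3 35.2 |z|min 35.0
side -75 7 x -8.0 10.0 z -49.6 47.2 |z|min 35.7
side -72 8 x -6.5 14.7 z -48.9 35.6 |z|min 34.3
side -69 8 x -3.8 10.7 z -49.0 39.3 |z|min 36.0
side -66 10 x -8.9 10.4 z -49.6 50.8 |z|min 33.8
side -63 6 x -7.7 10.7 z -46.1 38.1 |z|min 37.0
side -60 8 x -5.9 10.4 z -49.4 47.5 |z|min 36.5
side -57 11 x -11.0 9.2 z -47.5 46.3 |z|min 34.4
side -54 6 x -4.1 13.3 z -44.0 47.3 |z|min 36.2
side -51 6 x -7.5 11.3 z -42.7 37.2 |z|min 33.8
```

View pics/a4c.png

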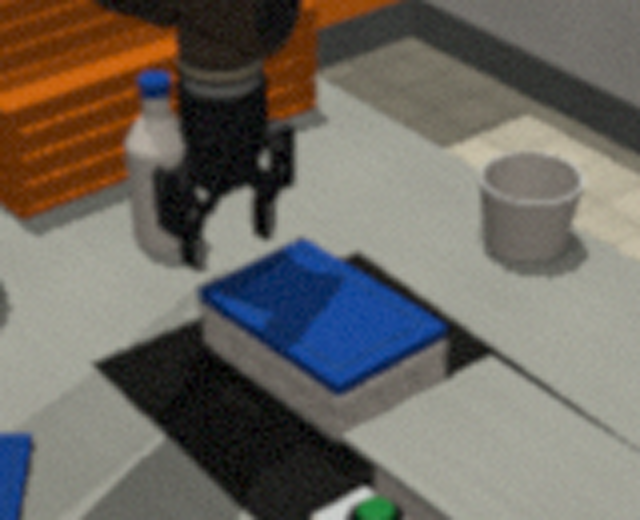

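View pics/a4w.png

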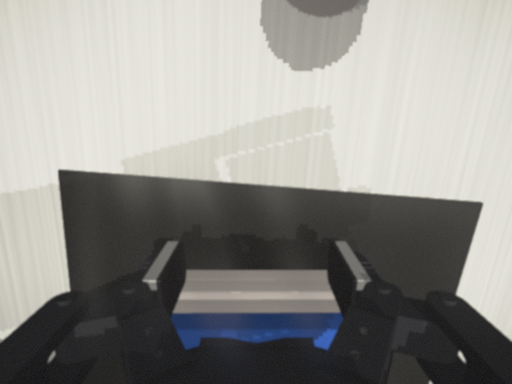

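Tips are at z ≈ 0.075, 22 mm behind the board's end face. I'll drop them 2 mm, centre on the board's axis and push gently, stopping partway to look.

Emit:
play_rows(steps=[{"claw":7,"tx":0.5,"ty":0.2,"tz":-0.2,"ax":0,"ay":0,"az":0},{"claw":7,"tx":1.2,"ty":0.2,"tz":-0.37,"ax":0,"ay":0,"az":0},{"claw":7,"tx":1.8,"ty":0.2,"tz":-0.37,"ax":0,"ay":0,"az":0},{"claw":7,"tx":2.2,"ty":0.2,"tz":-0.37,"ax":0,"ay":0,"az":0},{"claw":7,"tx":2.5,"ty":0.2,"tz":-0.37,"ax":0,"ay":0,"az":0},{"claw":7,"tx":2.8,"ty":0.2,"tz":-0.38,"ax":0,"ay":0,"az":0},{"claw":7,"tx":3.3,"ty":0.2,"tz":-0.39,"ax":0,"ay":0.1,"az":0},{"claw":7,"tx":3.9,"ty":0.2,"tz":-0.4,"ax":0,"ay":0.1,"az":0},{"claw":7,"tx":4.5,"ty":0.2,"tz":-0.41,"ax":0,"ay":0.2,"az":0},{"claw":7,"tx":5,"ty":0.2,"tz":-0.42,"ax":0,"ay":0.2,"az":0},{"claw":7,"tx":5.3,"ty":0.2,"tz":-0.42,"ax":0,"ay":0.2,"az":0},{"claw":7,"tx":5.3,"ty":0.2,"tz":-0.42,"ax":0,"ay":0.2,"az":0}])

```text
time: 5.47
eef_pos: [0.5834, 0.2338, 0.0249]
tcp_rot: [0.512, -0.488, 0.488, -0.512]
contact_force: [-0.2, 0.3, -0.9]
opening: 0.823
```

```bash
cat >> h.py <<'E'
def topboard(tag,z):
    p,d,ps,s=shot("top",tag)
    m=blue(p); m[185:]=0; m[:,:165]=0
    m=cv2.morphologyEx(m,cv2.MORPH_OPEN,np.ones((3,3)))
    k=max(cv2.findContours(m,0,1)[0],key=cv2.contourArea)
    print("t",s["time"],"tcp",ps[0].round(4),"yaw",np.degrees(np.arctan2(*R.from_quat(ps[1]).as_matrix()[[1,0],2])).round(2),"F",s["contact_force"].round(1),"board",rect(ray("top",k[:,0,:],z)))
    cv2.imwrite(f"pics/{tag}c.png",cv2.resize(p[90:210,150:360],None,fx=3.5,fy=3.5,interpolation=cv2.INTER_CUBIC)); return p
E
python3 - <<'E'
from h import *
topboard("t5",.083)
p2=shot("side","s5")[0]
cv2.imwrite("pics/s5c.png",cv2.resize(p2[80:240,190:360],None,fx=3.6,fy=3.6,interpolation=cv2.INTER_CUBIC))
E
```

```text
t 5.4667 tcp [0.5834 0.2338 0.0249] yaw 2.75 F [-0.2  0.3 -0.9] board (array([587.2, 131.8]), 122.4, 176.5, 2.75)
```

View pics/s5c.png

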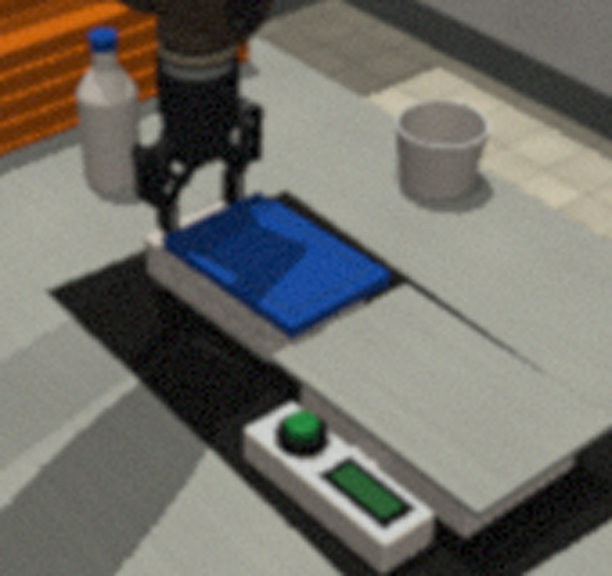

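View pics/t5c.png

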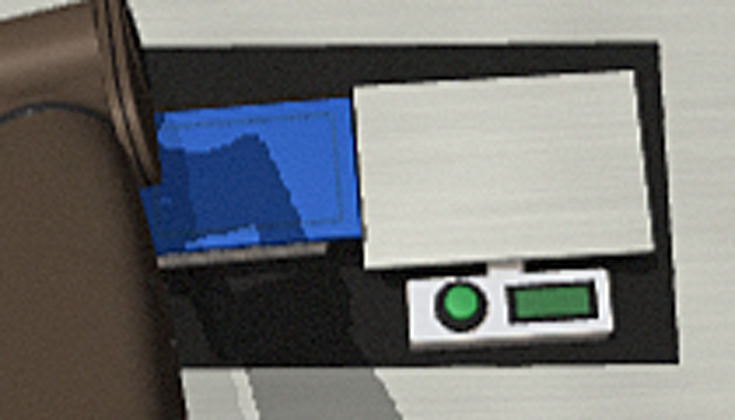

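Emit:
play_rows(steps=[{"claw":7,"tx":0.3,"ty":-0.1,"tz":0,"ax":0,"ay":0,"az":0},{"claw":7,"tx":0.9,"ty":-0.1,"tz":0,"ax":0,"ay":0,"az":0},{"claw":7,"tx":1.7,"ty":-0.1,"tz":-0.01,"ax":0,"ay":0.1,"az":0},{"claw":7,"tx":2.5,"ty":-0.1,"tz":-0.01,"ax":0,"ay":0.2,"az":0},{"claw":7,"tx":3.3,"ty":-0.1,"tz":-0.02,"ax":0,"ay":0.3,"az":0},{"claw":7,"tx":4.1,"ty":-0.1,"tz":-0.02,"ax":0,"ay":0.3,"az":0},{"claw":7,"tx":4.9,"ty":-0.1,"tz":-0.02,"ax":0,"ay":0.4,"az":0},{"claw":7,"tx":5.7,"ty":-0.1,"tz":-0.03,"ax":0,"ay":0.4,"az":0},{"claw":7,"tx":6.4,"ty":-0.1,"tz":-0.03,"ax":0,"ay":0.5,"az":0},{"claw":7,"tx":7.1,"ty":-0.1,"tz":-0.03,"ax":0,"ay":0.5,"az":0},{"claw":7,"tx":7.8,"ty":-0.1,"tz":-0.04,"ax":0,"ay":0.6,"az":0},{"claw":7,"tx":8.5,"ty":-0.1,"tz":-0.04,"ax":0,"ay":0.6,"az":0}])

```text
time: 6.57
eef_pos: [0.5874, 0.1496, 0.0264]
tcp_rot: [-0.509, 0.49, -0.491, 0.51]
contact_force: [-0.3, 4.2, 1.5]
opening: 0.822
```

Run:
```python
from h import *
topboard("t6",.081)
p2=shot("side","s6")[0]
cv2.imwrite("pics/s6c.png",cv2.resize(p2[80:240,190:360],None,fx=3.6,fy=3.6,interpolation=cv2.INTER_CUBIC))
```

```text
t 6.5667 tcp [0.5874 0.1496 0.0264] yaw 2.16 F [-0.3  4.2  1.5] board (array([590.9,  40.1]), 122.6, 160.9, 2.04)
```

View pics/s6c.png

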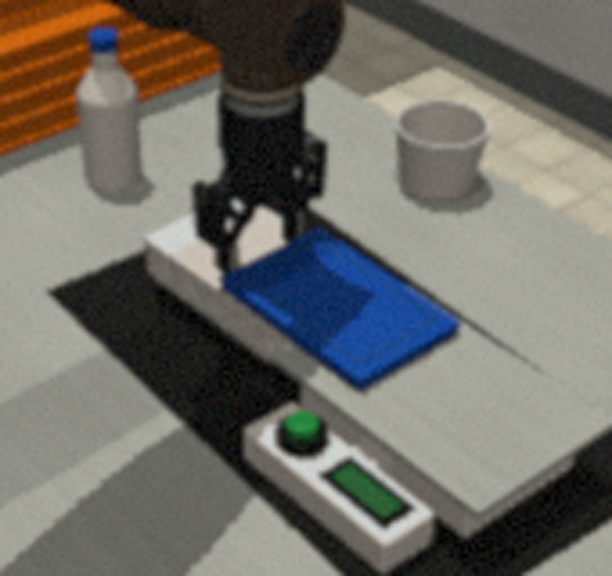

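Emit:
play_rows(steps=[{"claw":7,"tx":0.3,"ty":0,"tz":0,"ax":0,"ay":0,"az":0},{"claw":7,"tx":0.9,"ty":0,"tz":0,"ax":0,"ay":0,"az":0},{"claw":7,"tx":1.6,"ty":0,"tz":0,"ax":0,"ay":0.1,"az":0},{"claw":7,"tx":2.3,"ty":0,"tz":0,"ax":0,"ay":0.1,"az":0},{"claw":7,"tx":3.0,"ty":0,"tz":0.01,"ax":0,"ay":0.2,"az":0},{"claw":7,"tx":3.7,"ty":0,"tz":0.01,"ax":0,"ay":0.3,"az":0},{"claw":7,"tx":4.4,"ty":0,"tz":0.01,"ax":0,"ay":0.3,"az":0},{"claw":7,"tx":5.1,"ty":0,"tz":0.01,"ax":0,"ay":0.4,"az":0},{"claw":7,"tx":5.8,"ty":0,"tz":0.02,"ax":0,"ay":0.4,"az":0},{"claw":7,"tx":6.5,"ty":0,"tz":0.02,"ax":0,"ay":0.5,"az":0},{"claw":7,"tx":7.2,"ty":0,"tz":0.02,"ax":0,"ay":0.5,"az":0},{"claw":7,"tx":7.8,"ty":0,"tz":0.02,"ax":0,"ay":0.6,"az":0}])

```text
time: 7.67
eef_pos: [0.5903, 0.0713, 0.0261]
tcp_rot: [-0.507, 0.493, -0.493, 0.507]
contact_force: [0.3, 2.3, -1.4]
opening: 0.817
```

Emit:
play_rows(steps=[{"claw":7,"tx":0.6,"ty":0,"tz":0,"ax":0,"ay":0,"az":0},{"claw":7,"tx":1.2,"ty":0,"tz":0,"ax":0,"ay":0.1,"az":0},{"claw":7,"tx":1.8,"ty":0,"tz":0,"ax":0,"ay":0.1,"az":0},{"claw":7,"tx":2.4,"ty":0,"tz":0,"ax":0,"ay":0.2,"az":0},{"claw":7,"tx":3.0,"ty":0,"tz":0,"ax":0,"ay":0.2,"az":0},{"claw":7,"tx":3.5,"ty":0,"tz":0,"ax":0,"ay":0.3,"az":0},{"claw":7,"tx":3.9,"ty":0,"tz":0,"ax":0,"ay":0.3,"az":0},{"claw":7,"tx":4.2,"ty":0,"tz":0,"ax":0,"ay":0.3,"az":0},{"claw":7,"tx":4.4,"ty":0,"tz":0,"ax":0,"ay":0.3,"az":0},{"claw":7,"tx":4.4,"ty":0,"tz":0,"ax":0,"ay":0.3,"az":0}])

```text
time: 8.5
eef_pos: [0.5915, 0.0275, 0.0261]
tcp_rot: [0.506, -0.494, 0.495, -0.505]
contact_force: [-0.0, 0.3, -0.0]
opening: 0.818
```

Run:
```python
from h import *
topboard("t7",.080)
p2=shot("side","s7")[0]
cv2.imwrite("pics/s7c.png",cv2.resize(p2[80:240,190:360],None,fx=3.6,fy=3.6,interpolation=cv2.INTER_CUBIC))
```

```text
t 8.5 tcp [0.5915 0.0275 0.0261] yaw 1.27 F [-0.   0.3 -0. ] board (array([592. , -93.5]), 119.7, 137.2, 1.24)
```

View pics/s7c.png

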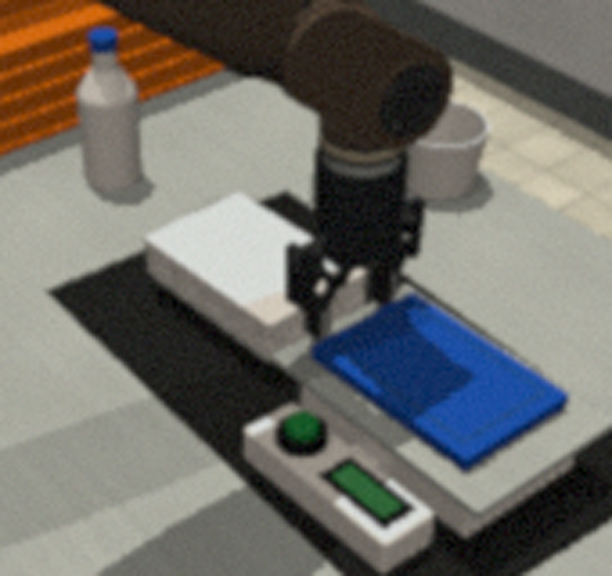

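View pics/t7c.png

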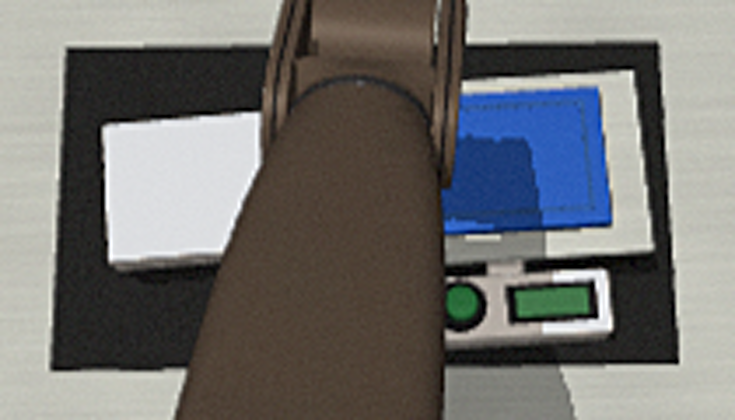

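Emit:
play_rows(steps=[{"claw":7,"tx":-1,"ty":0,"tz":0,"ax":0,"ay":0,"az":0},{"claw":7,"tx":-2.5,"ty":-0.2,"tz":0,"ax":0,"ay":0,"az":0},{"claw":7,"tx":-4,"ty":-3,"tz":0,"ax":0,"ay":0,"az":0},{"claw":7,"tx":-5,"ty":-7,"tz":0,"ax":0,"ay":0,"az":0},{"claw":7,"tx":-6,"ty":-11,"tz":0,"ax":0,"ay":0,"az":0},{"claw":7,"tx":-7,"ty":-15,"tz":0,"ax":0,"ay":0,"az":0},{"claw":7,"tx":-7,"ty":-19,"tz":0,"ax":0,"ay":0,"az":0},{"claw":7,"tx":-7,"ty":-22,"tz":0,"ax":0,"ay":0,"az":0},{"claw":7,"tx":-7,"ty":-23.5,"tz":0,"ax":0,"ay":0,"az":0},{"claw":7,"tx":-7,"ty":-23.5,"tz":0,"ax":0,"ay":0,"az":0},{"claw":7,"tx":-7,"ty":-23.5,"tz":0,"ax":0,"ay":0,"az":0},{"claw":7,"tx":-7,"ty":-23.5,"tz":0,"ax":0,"ay":0,"az":0}])

```text
time: 9.6
eef_pos: [0.5888, 0.0982, 0.2586]
tcp_rot: [0.506, -0.495, 0.494, -0.505]
contact_force: [0.3, -0.5, -1.1]
opening: 0.822
```

Run:
```python
from h import *
p,d,ps,s=shot("wrist","w8"); print(s["time"],ps,s["dq"].round(3)); np.savez("pics/w8p.npz",a=ps[0],b=ps[1])
cv2.imwrite("pics/w8c.png",cv2.resize(p[100:340,150:350],None,fx=2.5,fy=2.5,interpolation=cv2.INTER_CUBIC))
topboard("t8",.080)
```

```text
9.6 (array([0.58879089, 0.09824225, 0.2586163 ]), array([ 0.50649293, -0.49516193,  0.49355316, -0.50466311])) [-0.004  0.017  0.02   0.001  0.004 -0.002]
t 9.65 tcp [0.5886 0.0982 0.258 ] yaw 1.28 F [-0.1  0.6  0.2] board (array([591.5, -72.6]), 119.8, 178.8, 1.34)
```

View pics/w8c.png

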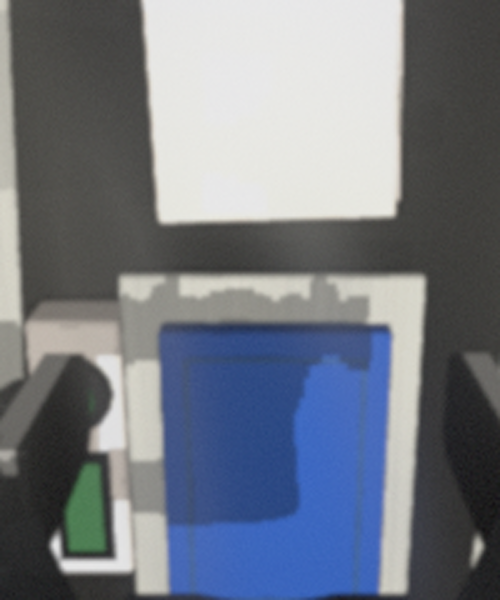

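View pics/t8c.png

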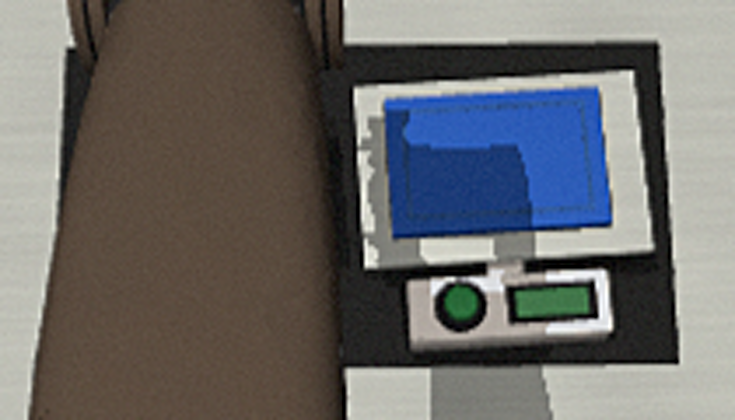

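The board sits flat on the plate and looks centred across it. By the top view it is about 5 mm short in y. I'll refine that with edge fits.

```bash
cat > meas.py <<'E'
from h import *
import sys
tag=sys.argv[1]; 
z=np.load(f"pics/{tag}p.npz"); ps=(z["a"],z["b"])
p=cv2.imread(f"pics/{tag}.png"); g=cv2.cvtColor(p,cv2.COLOR_BGR2GRAY)
r=np.clip(p[:,:,0].astype(int)-p[:,:,2],0,255).astype(np.uint8)
m=cv2.morphologyEx((r>60).astype(np.uint8),cv2.MORPH_OPEN,np.ones((5,5)))
n,lab,st,_=cv2.connectedComponentsWithStats(m); 
i=lab[int(sys.argv[2]),250]; x,y,w,h=st[i][:4]; print("bb",x,y,w,h)
W=lambda e,z: fit(ray("wrist",e,z,ps))
hi=min(y+h,int(sys.argv[3]))
bl=W(edgepts(r,range(y+8,hi-8,2),x-8,x+12,1,1),.080); br=W(edgepts(r,range(y+8,hi-8,2),x+w-14,x+w+8,1,-1),.080)
bt=W(edgepts(r,range(x+8,x+w-10,2),y-8,y+8,0,1),.080)
e=edgepts(g,range(y-8,hi,2),x+w+3,x+w+30,1,-1); pr=W(e,.065); print(len(e))
e=edgepts(g,range(x,x+w,2),y-40,y-8,0,1,20); pt=W(e,.065); print(len(e))
an=lambda l,ref: round(float((np.degrees(np.arctan2(l[1][1],l[1][0]))-ref+90)%180-90),2)
print("board ang",an(bl,90),an(br,90),an(bt,0),"plate",an(pr,90),an(pt,0))
# board centre from corner
def cen(R_,T_,hx,hy,t):
    c=inter(R_,T_); t=np.radians(t); 
    return c-np.array([hx*np.cos(t)-hy*np.sin(t),hx*np.sin(t)+hy*np.cos(t)])
tb=np.mean([an(bl,90),an(br,90),an(bt,0)]); tp=np.mean([an(pr,90),an(pt,0)])
cb=cen(br,bt,60,90,tb); cp=cen(pr,pt,80,120,tp); t=np.radians(tp)
c2=inter(bl,bt); print("board width",np.linalg.norm(c2-inter(br,bt)))
print("board c",cb.round(1),tb.round(2),"plate c",cp.round(1),tp.round(2),"err plate frame",(np.array([[np.cos(t),np.sin(t)],[-np.sin(t),np.cos(t)]])@(cb-cp)).round(1))
E
python3 meas.py w8 280 330
python3 - <<'E'
from h import *
# same with top camera: plate edges now
p=cv2.imread("pics/t8.png"); g=cv2.cvtColor(p,cv2.COLOR_BGR2GRAY)
W=lambda e,z: fit(ray("top",e,z))
r=np.clip(p[:,:,0].astype(int)-p[:,:,2],0,255).astype(np.uint8)
pr=edgepts(g,range(122,155),328,342,1,-1); pl=edgepts(g,range(120,162),246,258,1,1); pt=edgepts(g,range(256,330),105,118,0,1); pb=edgepts(g,list(range(258,286))+list(range(302,332)),156,172,0,-1)
print(len(pr),len(pl),len(pt),len(pb)); print("plate",quad(W(pl,.065),W(pr,.065),W(pt,.065),W(pb,.065)))
br=edgepts(r,range(120,150),315,328,1,-1); bl=edgepts(r,range(123,152),256,267,1,1); bt=edgepts(r,range(264,318),110,122,0,1); bb=edgepts(r,range(266,318),148,162,0,-1)
print("board",quad(W(bl,.08),W(br,.08),W(bt,.08),W(bb,.08)))
E
```

```text
bb 216 232 90 111
53
42
board ang 1.16 1.23 2.17 plate 1.33 1.07
board width 117.91288
board c [595.5 -68.9] 1.52 plate c [594.4 -78.2] 1.2 err plate frame [1.3 9.3]
33 42 74 58
plate (array([591.61, -77.8 ], dtype=float32), [-88.58, -88.56, -88.75, -88.65], [np.float32(239.0), np.float32(160.2), np.float32(239.1), np.float32(160.6)], [[669.2000122070312, 43.70000076293945], [674.4000244140625, -195.3000030517578], [514.2999877929688, -199.3000030517578], [508.6000061035156, 39.70000076293945]])
board (array([592.11, -72.45], dtype=float32), [-88.32, -88.7, -88.69, -88.36], [np.float32(179.1), np.float32(119.6), np.float32(178.3), np.float32(120.6)], [[650.0999755859375, 18.600000381469727], [654.2000122070312, -160.39999389648438], [534.5999755859375, -163.10000610351562], [529.5, 15.100000381469727]])
```

By the top view the board is 0.5 mm off in x and 5.3 mm short in y, with yaw matching within 0.1–0.2°. The wrist y value is biased because it sees the board's end face. I'll go back down the same way and push 5 mm more.

Emit:
play_rows(steps=[{"claw":7,"tx":0,"ty":3,"tz":0,"ax":0,"ay":0,"az":0},{"claw":7,"tx":0,"ty":7,"tz":0,"ax":0,"ay":0,"az":0},{"claw":7,"tx":0,"ty":11,"tz":0,"ax":0,"ay":0,"az":0},{"claw":7,"tx":1,"ty":15,"tz":0,"ax":0,"ay":0,"az":0},{"claw":7,"tx":2,"ty":18.5,"tz":0,"ax":0,"ay":0,"az":0},{"claw":7,"tx":3,"ty":21.5,"tz":0,"ax":0,"ay":0,"az":0},{"claw":7,"tx":4,"ty":23,"tz":0,"ax":0,"ay":0,"az":0},{"claw":7,"tx":5,"ty":23.5,"tz":0,"ax":0,"ay":0,"az":0},{"claw":7,"tx":6,"ty":23.5,"tz":0,"ax":0,"ay":0,"az":0},{"claw":7,"tx":6.6,"ty":23.5,"tz":0,"ax":0,"ay":0,"az":0},{"claw":7,"tx":6.8,"ty":23.5,"tz":0,"ax":0,"ay":0,"az":0},{"claw":7,"tx":6.9,"ty":23.5,"tz":0,"ax":0,"ay":0,"az":0}])

```text
time: 10.7
eef_pos: [0.592, 0.0284, 0.0266]
tcp_rot: [-0.505, 0.494, -0.495, 0.506]
contact_force: [-0.4, -0.5, 1.1]
opening: 0.817
```

Emit:
play_rows(steps=[{"claw":7,"tx":0.1,"ty":0,"tz":0,"ax":0,"ay":0,"az":0},{"claw":7,"tx":0.2,"ty":0,"tz":0,"ax":0,"ay":0,"az":0},{"claw":7,"tx":0.3,"ty":0,"tz":0,"ax":0,"ay":0,"az":0},{"claw":7,"tx":0.4,"ty":0,"tz":0,"ax":0,"ay":0,"az":0},{"claw":7,"tx":0.5,"ty":0,"tz":0,"ax":0,"ay":0,"az":0},{"claw":7,"tx":0.6,"ty":0,"tz":0,"ax":0,"ay":0,"az":0},{"claw":7,"tx":0.6,"ty":0,"tz":0,"ax":0,"ay":0,"az":0},{"claw":7,"tx":0.6,"ty":0,"tz":0,"ax":0,"ay":0,"az":0}])

```text
time: 11.37
eef_pos: [0.592, 0.0236, 0.0266]
tcp_rot: [-0.505, 0.494, -0.494, 0.506]
contact_force: [-0.1, 5.6, 3.0]
opening: 0.821
```

Emit:
play_rows(steps=[{"claw":7,"tx":-1,"ty":0,"tz":0,"ax":0,"ay":0,"az":0},{"claw":3,"tx":-2.5,"ty":-0.2,"tz":0,"ax":0,"ay":0,"az":0},{"claw":0,"tx":-3.5,"ty":-3,"tz":0,"ax":0,"ay":0,"az":0},{"claw":0,"tx":-4,"ty":-6,"tz":0,"ax":0,"ay":0,"az":0},{"claw":0,"tx":-5,"ty":-9.5,"tz":0,"ax":0,"ay":0,"az":0},{"claw":0,"tx":-6,"ty":-12.5,"tz":0,"ax":0,"ay":0,"az":0},{"claw":0,"tx":-6.5,"ty":-14,"tz":0,"ax":0,"ay":0,"az":0},{"claw":0,"tx":-6.5,"ty":-14,"tz":0,"ax":0,"ay":0,"az":0},{"claw":0,"tx":-6.5,"ty":-14,"tz":0,"ax":0,"ay":0,"az":0},{"claw":0,"tx":-6.5,"ty":-14,"tz":0,"ax":0,"ay":0,"az":0}])

```text
time: 12.2
eef_pos: [0.5888, 0.0876, 0.1635]
tcp_rot: [0.507, -0.495, 0.494, -0.504]
contact_force: [-0.1, -0.7, -0.9]
opening: -0.001
```

```bash
cat > mtop.py <<'E'
from h import *
import sys
tag=sys.argv[1]
p=topboard(tag,.080); g=cv2.cvtColor(p,cv2.COLOR_BGR2GRAY)
W=lambda e,z: fit(ray("top",e,z))
r=np.clip(p[:,:,0].astype(int)-p[:,:,2],0,255).astype(np.uint8)
br=edgepts(r,range(120,150),313,330,1,-1); bl=edgepts(r,range(123,152),256,270,1,1); bt=edgepts(r,range(267,318),108,122,0,1); bb=edgepts(r,range(269,318),148,162,0,-1)
print(len(br),len(bl),len(bt),len(bb))
q=quad(W(bl,.08),W(br,.08),W(bt,.08),W(bb,.08)); print("board",q)
t=np.radians(1.36); e=q[0]-np.array([591.61,-77.8]); print("err plate frame",(np.array([[np.cos(t),np.sin(t)],[-np.sin(t),np.cos(t)]])@e).round(2),"yaw",np.mean(q[1])+90-1.36)
E
python3 mtop.py t9; python3 -c "
from h import *
tips('a9')"
```

```text
t 12.2 tcp [0.5888 0.0876 0.1635] yaw 1.27 F [-0.1 -0.7 -0.9] board (array([591.6, -76.3]), 119.8, 179.2, 1.37)
30 29 51 49
board (array([592.25, -76.34], dtype=float32), [-88.68, -88.67, -88.72, -88.36], [np.float32(178.9), np.float32(119.4), np.float32(178.9), np.float32(120.6)], [[650.2000122070312, 14.5], [654.2000122070312, -164.39999389648438], [534.7999877929688, -167.10000610351562], [529.7000122070312, 11.699999809265137]])
err plate frame [0.67 1.44] yaw 0.032499999999983986
t 12.25 tcp [0.5885 0.0875 0.163 ] yaw 1.25 open 0.001 F [ 0.1 -0.3 -0.8]
wrist -75 416 x -11.8 11.1 z -6.7 6.4 |z|min 0.0
wrist -72 124 x -11.9 -7.6 z -12.2 6.4 |z|min 0.1
wrist -69 191 x -11.7 -6.5 z -13.7 13.4 |z|min 0.1
wrist -66 207 x -12.0 -6.3 z -13.6 13.3 |z|min 0.1
wrist -63 212 x -11.7 -6.5 z -13.8 13.5 |z|min 0.1
wrist -60 178 x -11.8 -6.1 z -13.6 13.5 |z|min 0.1
wrist -57 173 x -11.7 -6.4 z -13.6 13.3 |z|min 0.1
wrist -54 184 x -11.8 -6.2 z -13.7 13.5 |z|min 0.1
wrist -51 145 x -11.8 -6.5 z -13.6 13.3 |z|min 0.1
wrist -48 129 x -11.7 -6.5 z -13.2 13.0 |z|min 0.1
wrist -45 94 x -11.6 -6.6 z -11.5 11.8 |z|min 0.1
wrist -42 28 x -11.3 -10.6 z -6.3 6.1 |z|min 0.1
side -75 8 x 4.6 12.1 z -14.0 7.7 |z|min 0.3
side -72 7 x 3.7 10.4 z -13.0 13.0 |z|min 2.6
side -69 10 x -6.1 11.9 z -14.4 11.8 |z|min 0.8
side -66 8 x -3.4 12.8 z -13.2 11.5 |z|min 1.7
side -63 10 x -5.0 12.8 z -13.7 12.1 |z|min 1.3
side -60 9 x -5.3 10.7 z -14.3 13.6 |z|min 3.2
side -57 8 x -6.1 12.1 z -11.8 4.8 |z|min 2.3
side -54 11 x -2.8 11.8 z -14.6 14.5 |z|min 1.8
side -51 9 x -2.6 12.4 z -14.7 6.2 |z|min 2.4
side -48 4 x -4.7 9.6 z -12.7 2.4 |z|min 2.4
side -45 7 x 4.4 12.0 z -8.8 7.1 |z|min 0.4
side -39 3 x -8.2 6.7 z -6.5 -5.4 |z|min 5.4
```

View pics/t9c.png

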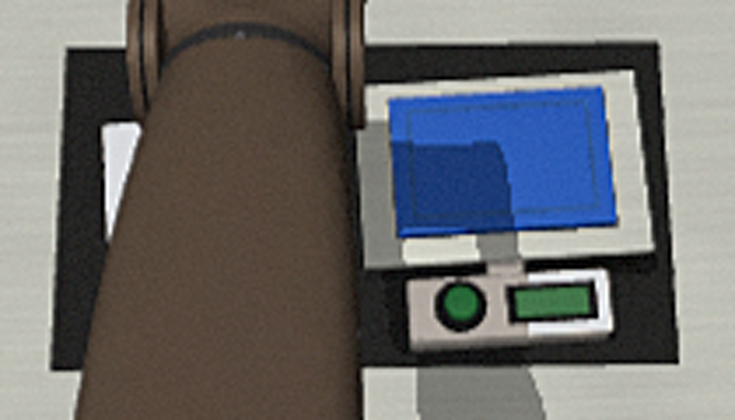

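View pics/a9w.png

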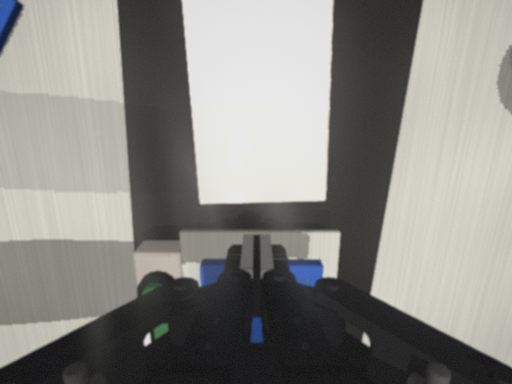

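The board is now within (0.7, 1.4) mm of the plate's centre and 0.03° off square. With the fingers shut, the tips lie about 38 mm behind the TCP. Now I'll locate the button precisely.

Run:
```python
from h import *
for tag,win in (("t9",(165,190,270,292)),("t0",None)):
    if win is None: continue
    p=cv2.imread(f"pics/{tag}.png"); h=cv2.cvtColor(p,cv2.COLOR_BGR2HSV)
    g=cv2.inRange(h,(45,100,40),(85,255,255)); a,b,c,d=win; m=np.zeros_like(g); m[a:b,c:d]=g[a:b,c:d]
    M=cv2.moments(m,True); px=(M["m10"]/M["m00"],M["m01"]/M["m00"]); print(px,M["m00"],ray("top",[px],.062))
z=np.load("pics/w2p.npz"); ps=(z["a"],z["b"]); d=np.load("pics/w2.npy")
X,u,v=cloud("wrist",d,ps)
k=(u>160)&(u<200)&(v>195)&(v<240)
for zz in np.arange(.03,.072,.003):
    q=X[k&(X[:,2]>=zz)&(X[:,2]<zz+.003)]
    if len(q)>5: print(zz.round(3),len(q),q.mean(0).round(4),q.min(0).round(4),q.max(0).round(4))
```

```text
(281.34567901234567, 176.2962962962963) 81.0 [[ 0.47695733 -0.03832908  0.062     ]]
0.036 18 [ 0.4995 -0.0406  0.0377] [ 0.4538 -0.0615  0.0363] [ 0.5085 -0.022   0.0389]
0.039 571 [ 0.4843 -0.0411  0.0411] [ 0.4534 -0.0804  0.039 ] [ 0.5088 -0.0043  0.042 ]
0.042 292 [ 0.4828 -0.0401  0.0426] [ 0.4553 -0.079   0.042 ] [ 0.5077 -0.004   0.0449]
0.045 21 [ 0.4897 -0.0231  0.0466] [ 0.4697 -0.0463  0.0453] [ 0.5022 -0.0166  0.0477]
0.048 25 [ 0.4919 -0.0282  0.0497] [ 0.4584 -0.0553  0.0481] [ 0.5028 -0.0171  0.0509]
0.051 201 [ 0.4831 -0.0357  0.0531] [ 0.4608 -0.0599  0.0511] [ 0.5018 -0.0168  0.054 ]
0.054 110 [ 0.4832 -0.0349  0.0547] [ 0.4614 -0.0589  0.054 ] [ 0.5006 -0.0174  0.0568]
0.057 15 [ 0.4855 -0.0286  0.0585] [ 0.4705 -0.0379  0.0576] [ 0.4953 -0.0245  0.06  ]
0.06 71 [ 0.4832 -0.0356  0.0622] [ 0.4684 -0.0512  0.06  ] [ 0.5131 -0.0073  0.063 ]
0.063 175 [ 0.4823 -0.0372  0.064 ] [ 0.4685 -0.0504  0.063 ] [0.5138 0.0029 0.0659]
```

Emit:
play_rows(steps=[{"claw":0,"tx":0.5,"ty":0,"tz":-0.5,"ax":0,"ay":0,"az":0},{"claw":0,"tx":1.8,"ty":0,"tz":-1.6,"ax":0,"ay":0,"az":0},{"claw":0,"tx":3.4,"ty":0,"tz":-3.1,"ax":0,"ay":0,"az":0},{"claw":0,"tx":5.2,"ty":0,"tz":-4.7,"ax":0,"ay":0,"az":0},{"claw":0,"tx":7.0,"ty":0,"tz":-6.3,"ax":0,"ay":0,"az":0},{"claw":0,"tx":8.8,"ty":0,"tz":-7.9,"ax":0,"ay":0,"az":0},{"claw":0,"tx":10.5,"ty":0,"tz":-9.5,"ax":0,"ay":0,"az":0},{"claw":0,"tx":11.7,"ty":0,"tz":-10.6,"ax":0,"ay":0,"az":0},{"claw":0,"tx":12.4,"ty":0,"tz":-11.1,"ax":0,"ay":0,"az":0},{"claw":0,"tx":12.4,"ty":0,"tz":-11.1,"ax":0,"ay":0,"az":0},{"claw":0,"tx":12.4,"ty":0,"tz":-11.1,"ax":0,"ay":0,"az":0}])

```text
time: 13.27
eef_pos: [0.4819, -0.0386, 0.1658]
tcp_rot: [-0.505, 0.495, -0.495, 0.505]
contact_force: [0.0, -0.8, 0.0]
opening: 0.001
```

Run:
```python
from h import *
s=ctrl.get_state(); print(s["time"],s["eef_pos"].round(4),s["contact_force"].round(1))
p2=shot("side","s10")[0]
cv2.imwrite("pics/s10c.png",cv2.resize(p2[80:260,190:370],None,fx=3.3,fy=3.3,interpolation=cv2.INTER_CUBIC))
```

```text
13.2667 [ 0.4819 -0.0386  0.1658] [ 0.  -0.8  0. ]
```

View pics/s10c.png

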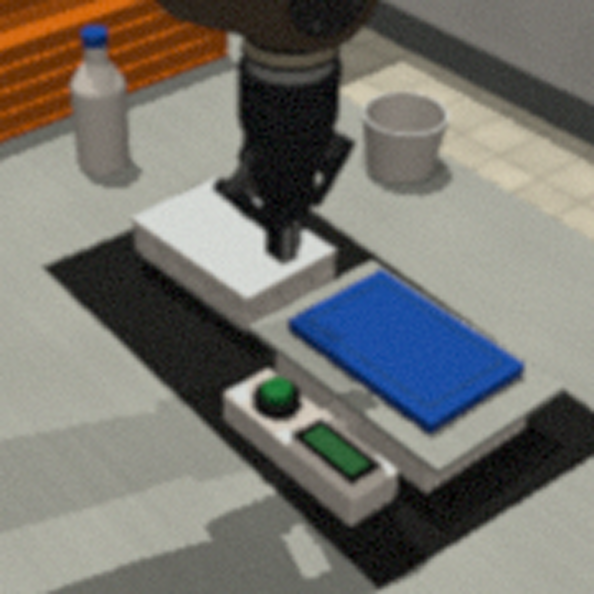

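The button top is at z ≈ 0.0635, centred near (0.480, −0.038), and the shut fingers are above it. I'll descend to just over it, then go down in small steps, watching the force.

Emit:
play_rows(steps=[{"claw":0,"tx":0,"ty":2,"tz":-0.1,"ax":0,"ay":0,"az":0},{"claw":0,"tx":0,"ty":5,"tz":-0.1,"ax":0,"ay":0,"az":0},{"claw":0,"tx":0,"ty":8,"tz":-0.1,"ax":0,"ay":0,"az":0},{"claw":0,"tx":0,"ty":10.5,"tz":-0.1,"ax":0,"ay":0,"az":0},{"claw":0,"tx":0,"ty":12.3,"tz":-0.1,"ax":0,"ay":0,"az":0},{"claw":0,"tx":0,"ty":13.3,"tz":-0.1,"ax":0,"ay":0,"az":0},{"claw":0,"tx":0,"ty":13.3,"tz":-0.1,"ax":0,"ay":0,"az":0},{"claw":0,"tx":0,"ty":13.3,"tz":-0.1,"ax":0,"ay":0,"az":0}])

```text
time: 13.98
eef_pos: [0.4813, -0.038, 0.033]
tcp_rot: [0.506, -0.494, 0.494, -0.506]
contact_force: [0.9, 0.2, 0.0]
opening: 0.001
```

Run:
```python
from h import *
p2=shot("side","s11")[0]
cv2.imwrite("pics/s11c.png",cv2.resize(p2[150:250,230:340],None,fx=5.5,fy=5.5,interpolation=cv2.INTER_CUBIC))
```

```text
(no output)
```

View pics/s11c.png

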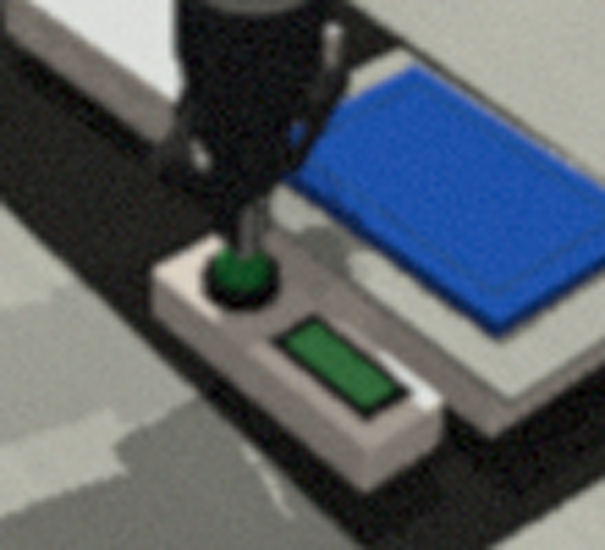

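Emit:
play_rows(steps=[{"claw":0,"tx":0,"ty":0.2,"tz":0,"ax":0,"ay":0,"az":0},{"claw":0,"tx":0,"ty":0.5,"tz":0,"ax":0,"ay":0,"az":0},{"claw":0,"tx":0,"ty":0.8,"tz":0,"ax":0,"ay":0,"az":0},{"claw":0,"tx":0,"ty":0.8,"tz":0,"ax":0,"ay":0,"az":0},{"claw":0,"tx":0,"ty":0.8,"tz":0,"ax":0,"ay":0,"az":0}])

```text
time: 14.45
eef_pos: [0.4817, -0.0386, 0.0256]
tcp_rot: [-0.505, 0.494, -0.495, 0.506]
contact_force: [0.4, -0.6, 1.5]
opening: -0.001
```

The tips are over the button's centre and contact is beginning, so I'll keep going down in steps.

Emit:
play_rows(steps=[{"claw":0,"tx":0,"ty":0.15,"tz":0,"ax":0,"ay":0,"az":0},{"claw":0,"tx":0,"ty":0.3,"tz":0,"ax":0,"ay":0,"az":0},{"claw":0,"tx":0,"ty":0.3,"tz":0,"ax":0,"ay":0,"az":0},{"claw":0,"tx":0,"ty":0.3,"tz":0,"ax":0,"ay":0,"az":0}])

```text
time: 14.78
eef_pos: [0.4817, -0.0387, 0.0225]
tcp_rot: [-0.505, 0.494, -0.495, 0.506]
contact_force: [1.5, 0.5, 2.8]
opening: -0.002
```

Emit:
play_rows(steps=[{"claw":0,"tx":0,"ty":0.1,"tz":0,"ax":0,"ay":0,"az":0},{"claw":0,"tx":0,"ty":0.2,"tz":0,"ax":0,"ay":0,"az":0},{"claw":0,"tx":0,"ty":0.2,"tz":0,"ax":0,"ay":0,"az":0},{"claw":0,"tx":0,"ty":0.2,"tz":0,"ax":0,"ay":0,"az":0}])

```text
time: 15.12
eef_pos: [0.4817, -0.0386, 0.0206]
tcp_rot: [-0.505, 0.494, -0.495, 0.506]
contact_force: [2.0, -0.4, 4.5]
opening: 0.003
```

Emit:
play_rows(steps=[{"claw":0,"tx":0,"ty":0.1,"tz":0,"ax":0,"ay":0,"az":0},{"claw":0,"tx":0,"ty":0.1,"tz":0,"ax":0,"ay":0,"az":0},{"claw":0,"tx":0,"ty":0.1,"tz":0,"ax":0,"ay":0,"az":0}])

```text
time: 15.37
eef_pos: [0.4817, -0.0386, 0.0205]
tcp_rot: [-0.505, 0.494, -0.495, 0.506]
contact_force: [-1.4, 0.7, 12.0]
opening: -0.002
```

Emit:
play_rows(steps=[{"claw":0,"tx":0,"ty":0.1,"tz":0,"ax":0,"ay":0,"az":0},{"claw":0,"tx":0,"ty":0.1,"tz":0,"ax":0,"ay":0,"az":0},{"claw":0,"tx":0,"ty":0.1,"tz":0,"ax":0,"ay":0,"az":0}])

```text
time: 15.62
eef_pos: [0.4817, -0.0386, 0.0204]
tcp_rot: [0.506, -0.494, 0.494, -0.506]
contact_force: [-3.2, 1.0, 17.0]
opening: 0.003
```

The force climbed from 4.5 to 17 N with no further travel, so the button is on its end stop. I'll lift straight up and move clear.

Emit:
play_rows(steps=[{"claw":0,"tx":0,"ty":-0.5,"tz":0,"ax":0,"ay":0,"az":0},{"claw":0,"tx":0,"ty":-1.5,"tz":0,"ax":0,"ay":0,"az":0},{"claw":0,"tx":0,"ty":-4,"tz":0,"ax":0,"ay":0,"az":0},{"claw":0,"tx":0,"ty":-7.5,"tz":0,"ax":0,"ay":0,"az":0},{"claw":0,"tx":0,"ty":-11,"tz":0,"ax":0,"ay":0,"az":0},{"claw":0,"tx":0,"ty":-15,"tz":0,"ax":0,"ay":0,"az":0},{"claw":0,"tx":-3,"ty":-18,"tz":0,"ax":0,"ay":0,"az":0},{"claw":0,"tx":-7,"ty":-20,"tz":0,"ax":0,"ay":0,"az":0},{"claw":0,"tx":-11,"ty":-22,"tz":0,"ax":0,"ay":0,"az":0},{"claw":0,"tx":-15,"ty":-24,"tz":0,"ax":0,"ay":0,"az":0},{"claw":0,"tx":-19,"ty":-25,"tz":0,"ax":0,"ay":0,"az":0},{"claw":0,"tx":-22,"ty":-25,"tz":0,"ax":0,"ay":0,"az":0}])

```text
time: 16.62
eef_pos: [0.4755, 0.1833, 0.27]
tcp_rot: [-0.505, 0.494, -0.495, 0.506]
contact_force: [-0.1, 0.1, -0.1]
opening: 0.001
```

Emit:
play_rows(steps=[{"claw":0,"tx":-4,"ty":0,"tz":0,"ax":0,"ay":0,"az":0},{"claw":0,"tx":-8,"ty":0,"tz":0,"ax":0,"ay":0,"az":0},{"claw":0,"tx":-12,"ty":0,"tz":0,"ax":0,"ay":0,"az":0},{"claw":0,"tx":-16,"ty":0,"tz":0,"ax":0,"ay":0,"az":0},{"claw":0,"tx":-20,"ty":0,"tz":0,"ax":0,"ay":0,"az":0},{"claw":0,"tx":-24,"ty":0,"tz":0,"ax":0,"ay":0,"az":0},{"claw":0,"tx":-24,"ty":0,"tz":0,"ax":0,"ay":0,"az":0},{"claw":0,"tx":-24,"ty":0,"tz":0,"ax":0,"ay":0,"az":0}])

```text
time: 17.28
eef_pos: [0.4688, 0.4224, 0.2654]
tcp_rot: [0.508, -0.494, 0.493, -0.504]
contact_force: [0.0, -0.5, 0.2]
opening: 0.001
```

```bash
python3 mtop.py t12
python3 - <<'E'
from h import *
p2=shot("side","s12")[0]
cv2.imwrite("pics/s12c.png",cv2.resize(p2[80:260,190:370],None,fx=3.3,fy=3.3,interpolation=cv2.INTER_CUBIC))
# white stack: compare top face before (blue at z .083) with now at .068
p=cv2.imread("pics/t12.png"); g=cv2.cvtColor(p,cv2.COLOR_BGR2GRAY)
m=(g>170).astype(np.uint8); m[:,:168]=0;m[:,250:]=0;m[:105]=0;m[190:]=0
m=cv2.morphologyEx(m,cv2.MORPH_OPEN,np.ones((5,5)))
k=max(cv2.findContours(m,0,1)[0],key=cv2.contourArea); print("white",rect(ray("top",k[:,0,:],.068)))
X,u,v=cloud("top",np.load("pics/t12.npy"))
for px in [(265,125),(315,120),(270,150),(318,148),(292,137)]:
    k=(abs(u-px[0])<4)&(abs(v-px[1])<4); print(px,X[k,2].mean().round(4))
a=cv2.imread("pics/top0.png"); dd=cv2.absdiff(a,p).max(2); cv2.imwrite("pics/diff.png",dd)
E
```

```text
t 17.2833 tcp [0.4688 0.4224 0.2654] yaw 1.47 F [ 0.  -0.5  0.2] board (array([591.8, -76.3]), 119.4, 178.8, 1.23)
30 29 51 49
board (array([592.46, -76.41], dtype=float32), [-88.83, -88.72, -88.72, -88.82], [np.float32(178.6), np.float32(119.7), np.float32(178.9), np.float32(119.4)], [[650.2000122070312, 14.199999809265137], [654.2000122070312, -164.39999389648438], [534.5, -167.10000610351562], [530.7999877929688, 11.699999809265137]])
err plate frame [0.88 1.37] yaw -0.13249999999999384
white (array([586.6, 162.9]), 118.1, 178.5, 2.96)
(265, 125) 0.0802
(315, 120) 0.0799
(270, 150) 0.0798
(318, 148) 0.0802
(292, 137) 0.0802
```

View pics/t12.png

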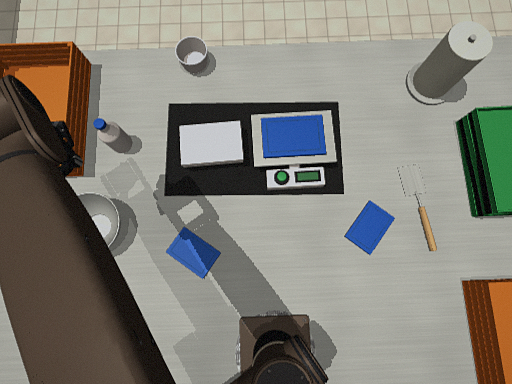

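View pics/s12c.png

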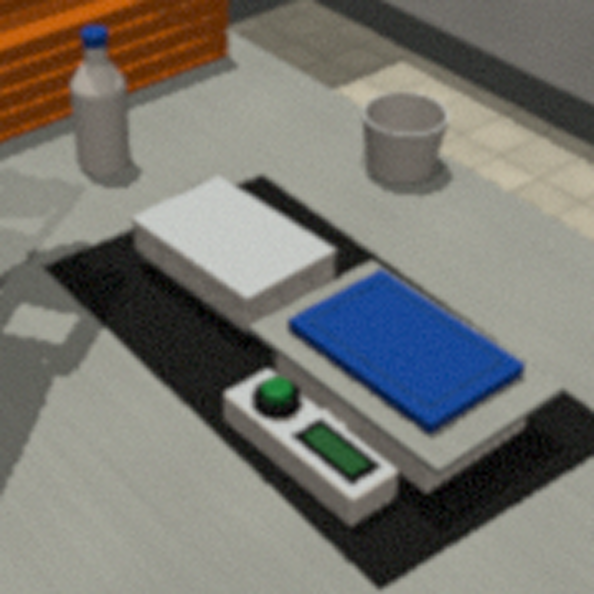

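The board lies flat, with top at 0.080 m at all five sampled points. It is within 0.9 / 1.4 mm of centre and 0.13° off square. The button is up, the stack is in place, and the robot is clear.

```bash
python3 -c "
from plant import ctrl
print(ctrl.sign_off())"
```

```text
the job is handed in; nothing more can be done
None
```

I slid the blue board off the stack onto the scale's platform by pushing its end face with spread fingertips. I then pressed the tare button to its stop and let it go. The job was handed in at about 17.4 s.

**Last checks**
- **Board:** it lies flat, with its top at 0.080 m at five points. By the top camera it is about 0.9 mm (x) and 1.4 mm (y) off the platform's centre and about 0.1° off square.
- **Tare button:** the force rose to 17 N with no more travel, so it was on its end stop. It is up again in the last side view.
- **White boards:** the top one measures 1.6 mm in y and 0.6 mm in x from where the blue board was, at the same angle. I take the gap as measurement error, because different edges were detected in the two pictures. I didn't see anything else out of place; the arm hid part of the bowl in the last view.

**Disagreements**
- **Finger reach:** the fingertips end 37–50 mm behind the reported TCP, depending on the opening, not at it. I measured this with two cameras and used the measured tips.
- **Camera offset:** the wrist and top cameras differ by about 3 mm in absolute x, so I centred the board by its position relative to the platform.
- **Wrist check of y:** one wrist reading of the board's y, taken before the final 5 mm push, was 9 mm where the top camera gave 5 mm. I set it aside because that view also caught the board's end face.

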